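# Ready the drying stand and lean the moulding boards

### The job

Get the drying stand ready and set the moulding boards out to dry. First, with the scraper held in the gripper, wipe all the hard sugar bits out of the stand's channel into the crumb tray at its open end (do not push the bits with the fingers) and then slide the stand's bolt fully home, before any board touches the stand; then stand every moulding board on a short end in the channel and lean it back against the rail, side by side and square to the rail, without overlapping. Finish with the scraper standing upright on the middle of its rubber pad, and leave the jar, mug, bowl, spatula and shaker where they are.

Things in the scene. Friction and masses are not known exactly. Their poses are not given: they have to be found in the camera images.
- stand: fixed drying stand: channel 300 mm long (its y -140 to 160), clear width 80 mm (its x -40 to 40), floor 45 mm above the table, 12 mm high lips along both sides, open at its -y end to the crumb tray, closed at its +y end by a cheek 105 mm high; rail behind (+x); lock block 55 mm high at y 166 to 250. Origin at table height under the channel's middle; x points away from the robot, z up
- rail: round steel rest rail, 12 mm diameter, 300 mm long, parallel to the stand's y axis, fixed to the stand behind the channel; origin on its axis, 52 mm in +x from the stand's origin and 120 mm above the table (75 mm above the channel floor)
- tray_floor (a point): middle of the inner floor of the white open crumb tray, fixed at the -y end of the channel; inside 112 mm (x) by 92 mm (y), rim 40 mm above the table (5 mm below the channel floor); axes as the stand's
- bolt (a joint): barrel bolt on the lock block, slides along the stand's +x: 0 m fully withdrawn, 0.035 m fully home in its keeper; stiff, stays where it is left (about 1.5 N)
- bolt_knob (a point): point on the axis of the bolt's upright knob (12 mm thick pin with a 16 mm ball on top), 99 mm above the table, 14 mm below the knob's top; it travels with the bolt. Guide blocks left standing either side of the knob's path reach 77 mm above the table, the keeper 85 mm
- pad: thin black rubber pad, 80 x 95 x 4 mm, fixed on the table, the scraper's parking place; origin at the centre of its underside
- scraper: scraper block standing upright: white foot 70 mm (its x) by 50 mm (its y) by 20 mm high, on it a wooden grip 60 mm (x) by 20 mm (y), up to 65 mm high; scrapes with its 70 mm wide face, moving along its y; origin at the centre of its underside; 180 g
- board1: dark wooden moulding board, 130 mm (its x) by 50 mm (its y) by 16 mm, with two rows of round pockets on the upper face; lies flat on the table at the start; origin at the centre of its underside, z towards the pocketed face; 130 g; may be absent
- board2: dark wooden moulding board, 130 mm (its x) by 50 mm (its y) by 16 mm, with two rows of round pockets on the upper face; lies flat on the table at the start; origin at the centre of its underside, z towards the pocketed face; 130 g; may be absent
- board3: dark wooden moulding board, 130 mm (its x) by 50 mm (its y) by 16 mm, with two rows of round pockets on the upper face; lies flat on the table at the start; origin at the centre of its underside, z towards the pocketed face; 130 g; may be absent
- bit1: hard white sugar bit, about 18 x 15 x 13 mm, 12 g, lying in the stand's channel between y -115 and +52 mm at the start; origin at the centre of its underside; may be absent
- bit2: hard white sugar bit, about 18 x 15 x 13 mm, 12 g, lying in the stand's channel between y -115 and +52 mm at the start; origin at the centre of its underside; may be absent
- bit3: hard white sugar bit, about 18 x 15 x 13 mm, 12 g, lying in the stand's channel between y -115 and +52 mm at the start; origin at the centre of its underside; may be absent
- bit4: hard white sugar bit, about 18 x 15 x 13 mm, 12 g, lying in the stand's channel between y -115 and +52 mm at the start; origin at the centre of its underside; may be absent
- bit5: hard white sugar bit, about 18 x 15 x 13 mm, 12 g, lying in the stand's channel between y -115 and +52 mm at the start; origin at the centre of its underside; may be absent
- jar: bystander: closed jar, 52 mm diameter, 85 mm high; not part of the job
- mug: bystander: white mug, 72 mm diameter, 85 mm high; not part of the job
- bowl: bystander: steel bowl, 110 mm diameter, 45 mm high; not part of the job
- spatula: bystander: spatula lying on the table, origin under its middle; not part of the job
- shaker: bystander: metal shaker can, 44 mm diameter, 100 mm high; not part of the job
Not all that is in view belongs to the job. What is shaped like the board2 but blue is not meant.

How it is judged:
On the way, in this order (a step that is already met when the one before it is completed fails the run):
1. all the sugar bits lie in the crumb tray (x of bit1 in the frame of tray_floor between -0.056 and 0.056 m and y of bit1 in the frame of tray_floor between -0.046 and 0.046 m and z of each of bit1, bit2, bit3, bit4, bit5 in the frame of tray_floor below 0.035 m and x of bit2 in the frame of tray_floor between -0.056 and 0.056 m and y of bit2 in the frame of tray_floor between -0.046 and 0.046 m and x of bit3 in the frame of tray_floor between -0.056 and 0.056 m and y of bit3 in the frame of tray_floor between -0.046 and 0.046 m and x of bit4 in the frame of tray_floor between -0.056 and 0.056 m and y of bit4 in the frame of tray_floor between -0.046 and 0.046 m and x of bit5 in the frame of tray_floor between -0.056 and 0.056 m and y of bit5 in the frame of tray_floor between -0.046 and 0.046 m), for 0.3 s.
2. the bolt is fully home (value of joint bolt above 0.031 m), for 0.2 s.
3. every board stands in the channel and leans against the rail (angle between the z axis of board1 and the z axis of stand, either way round between 0.65 and 1.25 rad and angle between the x axis of each of board1, board2, board3 and the z axis of stand, either way round below 0.93 rad and angle between the y axis of each of board1, board2, board3 and the y axis of stand, either way round below 0.3 rad and contact force between each of board1, board2, board3 and rail above 0.05 N and x of board1 in the frame of stand between -0.03 and 0.06 m and y of board1 in the frame of stand between -0.135 and 0.15 m and z of board1 in the frame of stand between 0.075 and 0.12 m and linear speed of each of board1, board2, board3 below 0.02 m/s and angle between the z axis of board2 and the z axis of stand, either way round between 0.65 and 1.25 rad and x of board2 in the frame of stand between -0.03 and 0.06 m and y of board2 in the frame of stand between -0.135 and 0.15 m and z of board2 in the frame of stand between 0.075 and 0.12 m and angle between the z axis of board3 and the z axis of stand, either way round between 0.65 and 1.25 rad and x of board3 in the frame of stand between -0.03 and 0.06 m and y of board3 in the frame of stand between -0.135 and 0.15 m and z of board3 in the frame of stand between 0.075 and 0.12 m and distance between board1 and board2 above 0.049 m and distance between each of board1, board2 and board3 above 0.049 m), for 0.3 s.
At the end, for the whole second after the job is handed in: All bits in the crumb tray; bolt within 4 mm of its end; every board present leans on the rail at 37 to 72 degrees from level, standing on a short end in the channel, within 17 degrees of square, centres at least 49 mm apart, at rest; the scraper upright on its pad, within 35 mm of the pad's centre (all of step 1 and all of step 3 and value of joint bolt above 0.031 m and horizontal distance between scraper and pad below 0.035 m and angle between scraper's own z axis and vertical below 0.15 rad and z of scraper in the frame of pad between 0 and 0.012 m); the robot touches nothing.
It fails at once if a sugar bit is pushed with the fingers (contact force between the fingers and bit1 above 1 N or contact force between the fingers and bit2 above 1 N or contact force between the fingers and bit3 above 1 N or contact force between the fingers and bit4 above 1 N or contact force between the fingers and bit5 above 1 N).
It fails at once if a board touches the stand before the bolt is home (value of joint bolt below 0.031 m and contact force between any of board1, board2, board3 and stand above 0.5 N).
It fails at once if a bystander is disturbed (distance of any of jar, mug, bowl, spatula, shaker from where it was at the start of the episode above 0.06 m).
Of board1, board2, board3 only 2 to 3 are there at a start; the rules pass over those that are not, and their reading is None.
Of bit1, bit2, bit3, bit4, bit5 only 3 to 5 are there at a start; the rules pass over those that are not, and their reading is None.
At some moment in a run one of scraper may be knocked a few centimetres aside while the robot is not near it.
Once in a run the grip may slacken for a moment while it holds something.
It also fails if it takes over 210 s, if anything falls off the work surface, if the arm or the gripper's body presses on something with over 40 N, if the wrist force passes 120 N, or if a joint passes its speed limit or range.

### The arm

A 7-joint arm with a two-finger parallel gripper is mounted at the origin on the work surface. World frame = base frame: x ahead of the robot, y to its left, z up, the work surface at z = 0. Lengths are in m, angles in rad, forces in N, time in s.
With the tool pointing down it reaches from about 0.4 to 0.85 m from the base axis. Payload 10.4 kg.
Tool frame: the origin (TCP) lies at the very end of the fingers, on their centre line; the grasp point (between the pads) lies 19 mm behind it; z points along the fingers, y is the line along which they close (so a half turn about z gives the same grasp; the last joint's range is limited). The gripper opens to 87 mm and grips with 3 to 60 N. Pads are 19 mm wide; open, the fingers measure 117 mm over their backs; the gripper's body (75 mm by 190 mm) begins 51 mm behind the grasp point.
Start: joints at [1.078, 0.332, -0.065, 1.46, 0.022, 1.35, -0.088], TCP at [0.283, -0.557, 0.223] pointing down, gripper open.
Joint ranges: [-2.6, 2.6], [-0.5, 2.12], [-1.47, 1.34], [0.16, 2.42], [-1.27, 4.41], [0.06, 2.06], [-2.6, 2.6]. Speed limits (rad/s): [2.22, 2.22, 2.79, 2.79, 3.14, 3.14, 3.14].

### API

Orientations are given as a unit quaternion [x, y, z, w].
In Python, from bench import read_state, cams, workorder gives the robot as it stands.
- The arm moves only by the shell command python3 -m crank 'ROWS' [FORCE]. ROWS is text: rows parted by semicolons, each of 5 numbers parted by spaces: the shift along the tool's x, y, z scaled (see below), then the turn about the tool's z scaled (see below), then the opening, from -1 (shut) to 1 (fully open). In form: dx dy dz yaw jaw; .... A call has 1 to 10 rows; each row shifts and turns the commanded pose from where the row before left it, along the tool's axes as they then stand; what a row does not reach is not made up. The controller multiplies each number of a shift by 200 mm and each number of a turn by 90 degrees. A row lasts 1/10 s, in which the tool goes at most 50 mm and 8.59 degrees, less where a joint would pass 70% of its speed; a pose out of reach is approached as far as the arm can. A call with a number of a shift or a turn outside -1 to 1 is refused whole. A call with a gripper value outside its range is refused whole. The fingers move at their own pace and stop on an object; FORCE is the grip in N (left out, the last holds). Time passes only in rows, so rows that do not move let the fingers close. It gives the time, the measured TCP pose, the force, the opening and the grip force at its end, in the units of the state.
- read_state(): the state, without advancing time (a new reading comes with each control period).
- cams.camera(name): name is "side" or "top" or "wrist"; returns a dict with "img" (384x512x3 uint8, blue, green, red), "K" (3x3 intrinsics, pixels), "xyz" and "attitude" of the camera in the world; the wrist camera has in their place "mount" (4x4, takes a point from camera to tool coordinates, whose origin is the TCP and whose axes are the flange's). Camera axes: x right, y down, z forward; pixel columns grow to the right and rows downward; lengths in m; the calibration is good to about 2 mm. A picture is of the moment at which its call begins: read the wrist's pose just before it. There is no depth.
- workorder.close_job(): hands the job in; it is judged then, once.
The state is a dict: "time": time; "joint_positions": joint angles; "joint_vel": joint speeds; "joint_torque": joint torques, N m; "ee_pos": TCP position; "eef_rot": TCP orientation; "ft_force": force on the tool from outside, world axes, zero at the start; "torque": the same for the moment, N m; "width": finger opening in m; "grip_force": force on a finger pad.
Only numpy, scipy, OpenCV 4.12 (cv2) and the standard library are available. Lean on these libraries where they do the work, as an engineer would, in place of code of your own. Each camera call takes 0.05 s, during which the arm holds its last target. There are 200 camera calls.

## Working session

There is one attempt and no reset: what is moved stays moved. The work goes in short steps, Python scripts to look and compute and a shell command to move; the robot and the scene stay as the last step left them, time stands still between calls to the robot, and variables do not carry over. Pictures are saved under pics/ and viewed, at most 14 in all, crops included, and the job is handed in when it is done.

```bash
ls; mkdir -p pics; cat > h.py <<'E'
import numpy as np, cv2
from scipy.spatial.transform import Rotation as R
from bench import read_state, cams, workorder
def shot(n,name):
    s=read_state(); c=cams.camera(n)
    cv2.imwrite(f'pics/{name}.png',c['img'])
    K=np.array(c['K'])
    if 'mount' in c:
        T=np.eye(4);T[:3,:3]=R.from_quat(s['eef_rot']).as_matrix();T[:3,3]=s['ee_pos']
        M=T@np.array(c['mount'])
    else:
        M=np.eye(4);a=np.array(c['attitude']);M[:3,:3]=R.from_quat(a).as_matrix() if a.size==4 else a;M[:3,3]=c['xyz']
    np.savez(f'pics/{name}.npz',K=K,M=M)
    return c['img']
def px(name,u,v,z):
    d=np.load(f'pics/{name}.npz');K,M=d['K'],d['M']
    r=M[:3,:3]@np.linalg.solve(K,[u,v,1.]);o=M[:3,3]
    return o+r*(z-o[2])/r[2]
def proj(name,p):
    d=np.load(f'pics/{name}.npz');K,M=d['K'],d['M']
    q=K@(M[:3,:3].T@(np.array(p)-M[:3,3]));return q[:2]/q[2]
def tri(a,ua,b,ub):
    A=[];B=[]
    for n,u in((a,ua),(b,ub)):
        d=np.load(f'pics/{n}.npz');r=d['M'][:3,:3]@np.linalg.solve(d['K'],[*u,1.]);r/=np.linalg.norm(r)
        P=np.eye(3)-np.outer(r,r);A.append(P);B.append(P@d['M'][:3,3])
    return np.linalg.solve(sum(A),sum(B))
E
python3 - <<'E'
from h import *
for n in('top','side'):
    i=shot(n,n+'0'); d=np.load(f'pics/{n}0.npz');print(d['K'],d['M'])
    cv2.imwrite(f'pics/{n}0b.png',cv2.resize(i,(800,600),interpolation=cv2.INTER_CUBIC))
s=read_state();print(s)
E
```

```text
pics
[[378.8833037   0.        254.3619344]
 [  0.        378.8833037 189.3118804]
 [  0.          0.          1.       ]] [[ 0.02207967 -0.98733075  0.15713207  0.29993191]
 [-0.99964425 -0.02415498 -0.01130983 -0.10287974]
 [ 0.01496206 -0.15682645 -0.98751284  1.24403493]
 [ 0.          0.          0.          1.        ]]
[[483.52132878   0.         261.08309562]
 [  0.         483.52132878 188.85139616]
 [  0.           0.           1.        ]] [[-0.9053099  -0.27186067  0.32635221  0.06818588]
 [-0.42470468  0.56794691 -0.70502641  0.80875294]
 [ 0.00631822 -0.7768707  -0.62962846  0.91978904]
 [ 0.          0.          0.          1.        ]]
{'time': 0.1, 'joint_positions': array([ 1.07838079,  0.33278586, -0.06473999,  1.46085711,  0.02161507,
        1.34987556, -0.08847455]), 'joint_vel': array([ 0.00048361, -0.00153501, -0.00102778, -0.00082438, -0.00025598,
        0.00085523,  0.00068438]), 'joint_torque': array([ 1.35799743e-03, -6.24545932e+01,  2.47389043e-02, -3.90719926e+01,
       -6.13380969e-02,  3.66320671e-02,  1.02865556e-04]), 'ee_pos': array([ 0.28281222, -0.5569733 ,  0.22184795]), 'eef_rot': array([ 9.72525646e-01,  2.32794954e-01, -1.70531576e-04, -5.90655005e-04]), 'ft_force': array([0.06157885, 1.04972764, 0.50030589]), 'torque': array([ 0.03451341, -0.03375004,  0.01334005]), 'grip_force': 0.0, 'width': 0.0871343613348036}
```

View pics/top0b.png

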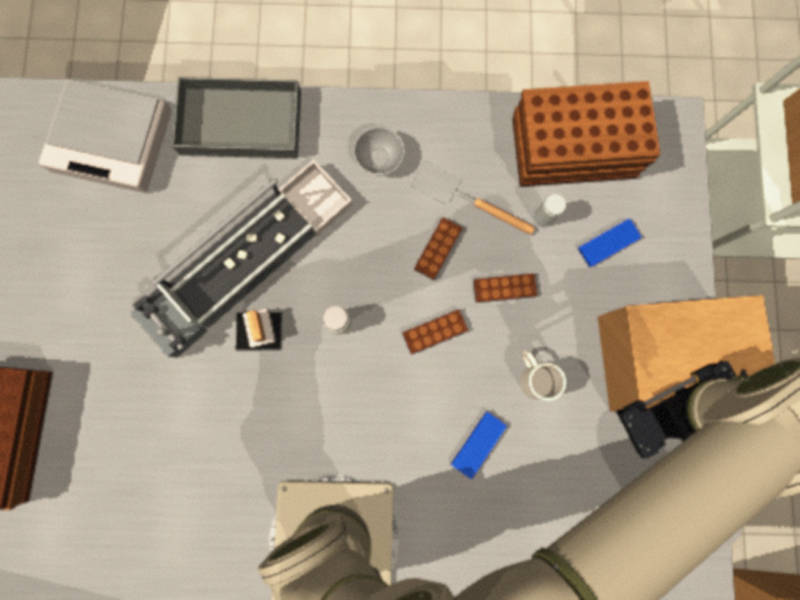

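View pics/side0b.png

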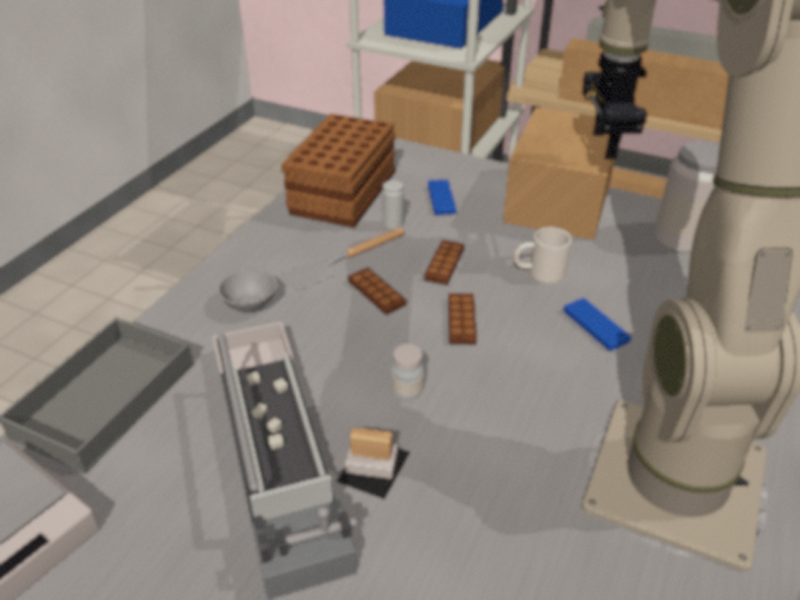

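The top view (800x600 scale) shows the stand running from the tray at (315,195) to the lock block at (170,320). It holds five bits. The scraper is on its pad at (258,328), and the three boards are at (440,248), (505,288) and (436,331). Next I'll enlarge the crops to measure them.

```bash
python3 - <<'E'
from h import *
t=cv2.imread('pics/top0.png');s=cv2.imread('pics/side0.png')
def crop(i,x0,y0,w,h,k):
    c=cv2.resize(i[y0:y0+h,x0:x0+w],None,fx=k,fy=k,interpolation=cv2.INTER_CUBIC)
    for u in range((x0+19)//20*20,x0+w,20):cv2.putText(c,str(u),((u-x0)*k,9),0,.32,(0,0,255),1);cv2.line(c,((u-x0)*k,10),((u-x0)*k,16),(0,0,255),1)
    for v in range((y0+19)//20*20,y0+h,20):cv2.putText(c,str(v),(0,(v-y0)*k+4),0,.32,(0,0,255),1);cv2.line(c,(20,(v-y0)*k),(26,(v-y0)*k),(0,0,255),1)
    return c
cv2.imwrite('pics/c1.png',crop(t,80,95,155,140,5)[:600,:800][:, :775])
a=crop(s,125,200,145,195,3);b=crop(t,250,130,110,110,3)
o=np.zeros((585,800,3),np.uint8);o[:a.shape[0],:a.shape[1]]=a[:585];o[:b.shape[0],440:440+b.shape[1]]=b
cv2.imwrite('pics/c2.png',o)
cv2.imwrite('pics/c1.png',crop(t,80,100,158,118,5)[:600,:800])
E
```

```text
(no output)
```

View pics/c1.png

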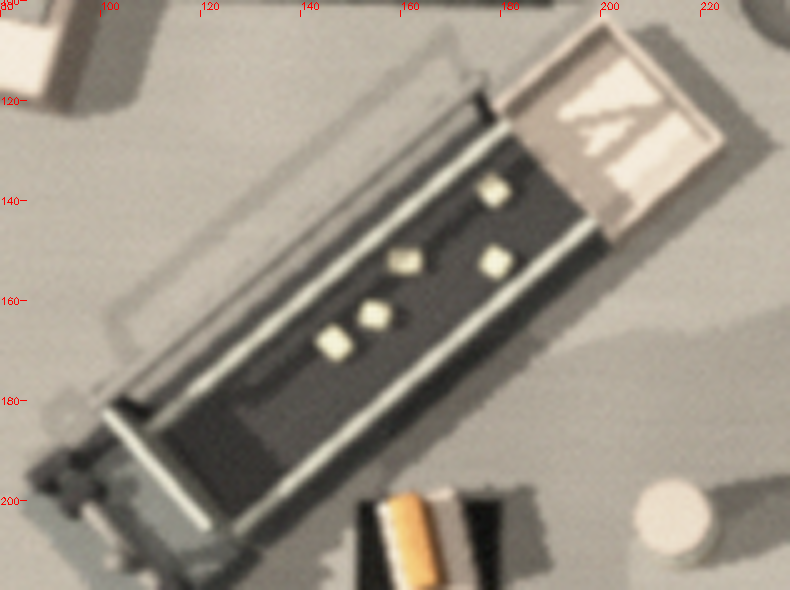

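View pics/c2.png

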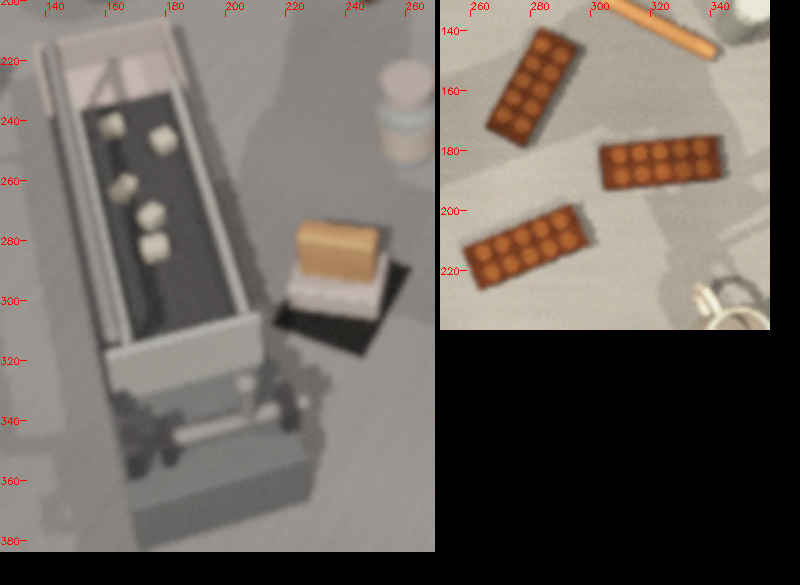

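```bash
cat > fit.py <<'E'
from h import *
from scipy.optimize import least_squares
T=lambda a,b:(80+a/5,100+b/5)
S=lambda a,b:(125+a/3,200+b/3)
B=lambda a,b:(250+(a-440)/3,130+b/3)
def w(p,q):
    c,s=np.cos(q[2]),np.sin(q[2]);return [q[0]+c*p[0]-s*p[1],q[1]+s*p[0]+c*p[1],p[2]]
pts=[('top0',T(107,412),(.043,.163,.105)),('top0',T(207,524),(-.043,.163,.105)),
('top0',T(508,126),(.043,-.14,.057)),('top0',T(594,221),(-.043,-.14,.057)),
('side0',S(258,316),(-.043,.163,.105)),('side0',S(108,349),(.043,.163,.105)),
('side0',S(83,110),(.04,-.14,.045)),('side0',S(170,92),(-.04,-.14,.045))]
f=lambda q:np.concatenate([proj(n,w(p,q))-u for n,u,p in pts])
r=least_squares(f,[.55,.2,.8]);print('stand',r.x,np.degrees(r.x[2]));print(f(r.x).reshape(-1,2).round(1))
q=r.x
def loc(p):
    c,s=np.cos(q[2]),np.sin(q[2]);d=np.array(p[:2])-q[:2];return np.array([c*d[0]+s*d[1],-s*d[0]+c*d[1]])
for b in[(493,189),(494,262),(405,261),(374,315),(334,343)]:
    print('bit',loc(px('top0',*T(*b),.054)).round(3))
for n,c in dict(A=[(547,27),(583,45),(527,148),(486,128)],B=[(599,147),(717,136),(722,178),(604,190)],C=[(463,247),(572,205),(591,243),(482,290)]).items():
    P=np.array([px('top0',*B(*k),.016)[:2] for k in c]);m=P.mean(0);L=[np.linalg.norm(P[i]-P[i-1]) for i in range(4)]
    e=(P[0]+P[1]-P[2]-P[3]) if n=='A' else (P[1]+P[2]-P[0]-P[3]);print(n,m.round(3),'yaw',np.degrees(np.arctan2(e[1],e[0])).round(1),np.round(L,3))
P=[px('top0',*T(*k),.065) for k in[(393,497),(420,495),(438,585),(412,590)]];P=np.array(P)
e=P[3]+P[2]-P[1]-P[0];print('scraper',P.mean(0).round(3),np.degrees(np.arctan2(e[1],e[0])),np.linalg.norm(e)/2)
P=[px('side0',*S(*k),.065) for k in[(302,222),(378,230),(377,252),(299,244)]];P=np.array(P);print('scraper side',P.mean(0).round(3),np.linalg.norm(P[0]-P[1]))
print('pad TL', px('top0',*T(358,502),.004),px('top0',*T(502,500),.004))
P=[px('side0',*S(*k),.004) for k in[(412,268),(363,357),(273,323)]];print('pad side',np.round(P,3), ((P[0]+P[2])/2).round(3))
P=[px('top0',*T(*k),.04)for k in[(603,17),(724,140),(614,240),(497,107)]];print('tray',[loc(p).round(3) for p in P])
print('bolt knob local (side)',loc(px('side0',*S(247,383),.105)).round(3),'rail',[loc(px('top0',*T(*k),.12)).round(3) for k in[(480,95),(100,392)]])
print('jar',px('top0',*T(672,518),.085))
E
python3 fit.py
```

```text
stand [0.56912984 0.19924246 0.74166822] 42.494458627193715
[[ 0.   0.1]
 [-2.4 -1.1]
 [-0.1 -0.4]
 [-0.3 -0.1]
 [-3.4  0.5]
 [ 4.8 -0.2]
 [-1.  -0.9]
 [ 1.  -1.2]]
bit [ 0.016 -0.105]
bit [-0.022 -0.075]
bit [ 0.016 -0.032]
bit [0.002 0.005]
bit [0.004 0.036]
A [ 0.6   -0.207] yaw -28.4 [0.134 0.045 0.133 0.05 ]
B [ 0.518 -0.345] yaw -83.0 [0.048 0.131 0.047 0.131]
C [ 0.422 -0.199] yaw -66.5 [0.051 0.128 0.046 0.129]
scraper [0.421 0.166 0.065] -165.3306353984433 0.05884327271961147
scraper side [0.42  0.17  0.065] 0.059017248401281745
pad TL [0.4521093  0.21966409 0.004     ] [0.45569979 0.12540617 0.004     ]
pad side [[0.378 0.128 0.004]
 [0.375 0.22  0.004]
 [0.452 0.222 0.004]] [0.415 0.175 0.004]
tray [array([ 0.065, -0.236]), array([-0.053, -0.242]), array([-0.057, -0.144]), array([ 0.063, -0.144])]
bolt knob local (side) [-0.031  0.214] rail [array([ 0.045, -0.134]), array([0.05 , 0.156])]
jar [0.4368836  0.00570169 0.085     ]
```

```bash
cat > go.py <<'E'
from h import *
import sys
# target x y z yaw(tool x, deg); prints yaw turn (units) then shift units in final tool frame
def go(x,y,z,yaw=None):
    s=read_state();Rm=R.from_quat(s['eef_rot']).as_matrix();p=np.array(s['ee_pos'])
    y0=np.degrees(np.arctan2(Rm[1,0],Rm[0,0]));yaw=y0 if yaw is None else yaw
    t=-((yaw-y0+180)%360-180);c,sn=np.cos(np.radians(yaw)),np.sin(np.radians(yaw))
    d=np.array([x,y,z])-p;d=np.array([c*d[0]+sn*d[1],sn*d[0]-c*d[1],-d[2]])
    print('t%.1f pos'%s['time'],p.round(4),'yaw %.1f w %.4f g %.1f'%(y0,s['width'],s['grip_force']),'F',np.round(s['ft_force'],1),'j7 %.2f'%s['joint_positions'][6])
    print(' -> turn %.3f (%.1f deg)  shift'%(t/90,t),(d/.2).round(4))
def st(lx,ly):
    q=np.load('stand.npy');c,s=np.cos(q[2]),np.sin(q[2]);return q[0]+c*lx-s*ly,q[1]+s*lx+c*ly
if __name__=='__main__':
    a=sys.argv[1:]
    if a[0]=='s': x,y=st(float(a[1]),float(a[2]));a=[x,y]+a[3:]
    go(*map(float,a))
E
cat >> fit.py <<'E'
pts=[(n,u,p) for n,u,p in pts]
def f2(q):
    o=[]
    for n,u,p in pts:
        p=list(p)
        if p[2]>.1:p[0]=np.sign(p[0])*q[3]
        o.append(proj(n,w(p,q))-u)
    for k in[(480,95),(100,392)]:
        P=px('top0',*T(*k),.12);c,s=np.cos(q[2]),np.sin(q[2]);o.append([(c*(P[0]-q[0])+s*(P[1]-q[1])-.052)*300,0])
    for k,X in[((603,17),.06),((724,140),-.06),((614,240),-.06),((497,107),.06)]:
        P=px('top0',*T(*k),.04);c,s=np.cos(q[2]),np.sin(q[2]);o.append([(c*(P[0]-q[0])+s*(P[1]-q[1])-X)*300,0])
    return np.concatenate(o)
r=least_squares(f2,[*q,.05]);print('stand2',r.x,np.degrees(r.x[2]));print(f2(r.x).reshape(-1,2).round(1).tolist());np.save('stand.npy',r.x[:3])
E
python3 fit.py|grep -A9 stand2; python3 go.py .5 -.15 .22 14.7
```

```text
stand2 [0.56944851 0.19935754 0.74789034 0.0499363 ] 42.85096018994591
[[-1.3, -1.4], [-0.7, 0.7], [-0.4, -0.7], [-0.4, -0.4], [0.2, -0.5], [1.7, 0.6], [-1.4, -0.7], [0.6, -1.2], [-2.5, 0.0], [-0.4, 0.0], [1.0, 0.0], [1.7, 0.0], [0.5, 0.0], [0.5, 0.0]]
t0.1 pos [ 0.2828 -0.557   0.2218] yaw 26.9 w 0.0871 g 0.0 F [0.1 1.  0.5] j7 -0.09
 -> turn 0.136 (12.2 deg)  shift [ 1.5668 -1.6927  0.0092]
```

```bash
python3 -m crank '0 0 -0.05 0.07 1;0 0 0 0.066 1'; python3 go.py .5 -.15 .22 14.7
```

```text
time: 0.3
ee_pos: [0.2831, -0.5575, 0.2333]
eef_rot: [0.992, 0.126, 0.0, 0.0]
ft_force: [-0.3, 0.4, -1.0]
width: 0.087
grip_force: 0.0
t0.3 pos [ 0.2831 -0.5575  0.2333] yaw 14.4 w 0.0870 g 0.0 F [-0.3  0.4 -1. ] j7 -0.30
 -> turn -0.003 (-0.3 deg)  shift [ 1.5663 -1.6957  0.0664]
```

```bash
python3 -m crank '0.157 -0.17 0 0 1;0.157 -0.17 0 0 1;0.157 -0.17 0 0 1;0.157 -0.17 0 0 1;0.157 -0.17 0 0 1;0.157 -0.17 0 0 1;0.157 -0.17 0 0 1;0.157 -0.17 0 0 1;0.157 -0.17 0 0 1;0.157 -0.17 0 0 1' >/dev/null; python3 go.py .4205 .168 .2 14.7
```

```text
t1.3 pos [ 0.5009 -0.1471  0.2325] yaw 14.7 w 0.0870 g 0.0 F [ 1.3  0.1 -0.2] j7 -1.15
 -> turn -0.000 (-0.0 deg)  shift [ 0.0107 -1.6259  0.1623]
```

```bash
python3 -m crank '0 -0.2 0.02 0 1;0 -0.2 0.02 0 1;0 -0.2 0.02 0 1;0 -0.2 0.02 0 1;0 -0.2 0.02 0 1;0 -0.2 0.02 0 1;0 -0.2 0.02 0 1;0 -0.2 0 0 1;0 -0.02 0 0 1;0 0 0 0 1' >/dev/null; python3 go.py .4205 .168 .2 14.7
python3 - <<'E'
from h import *
i=shot('wrist','w1');cv2.imwrite('pics/w1b.png',i)
print(np.load('pics/w1.npz')['M'].round(3))
E
```

```text
t2.3 pos [0.4181 0.1653 0.2044] yaw 14.8 w 0.0871 g 0.0 F [-0.6 -0.1 -0.7] j7 -1.77
 -> turn 0.001 (0.1 deg)  shift [ 0.0152 -0.0098  0.0221]
[[ 0.255 -0.936 -0.241  0.485]
 [-0.967 -0.247 -0.065  0.182]
 [ 0.001  0.25  -0.968  0.367]
 [ 0.     0.     0.     1.   ]]
```

View pics/w1b.png

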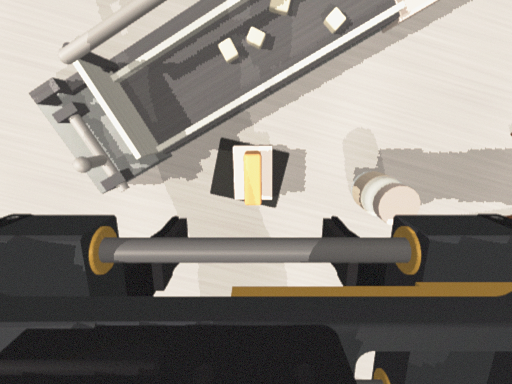

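The wrist view is sharp. The scraper grip top is at (253,178), lined up with the tool. The pad corners are at (222,139), (289,153), (277,207) and (211,192), the knob ball is at (84,163), and the cheek and lips are clear.

```bash
python3 - <<'E'
from h import *
q=np.load('stand.npy')
def loc(p):
    c,s=np.cos(q[2]),np.sin(q[2]);d=np.array(p[:2])-q[:2];return np.array([c*d[0]+s*d[1],-s*d[0]+c*d[1]]).round(4)
P=np.array([px('w1',*k,.065) for k in[(244,152),(261,152),(262,205),(244,205)]]);print('scr',P.mean(0).round(4),P[0]-P[3])
P=np.array([px('w1',*k,.004) for k in[(222,139),(289,153),(277,207),(211,192)]]);print('pad',P.mean(0).round(4),np.linalg.norm(P[0]-P[1]),np.linalg.norm(P[2]-P[1]), np.degrees(np.arctan2(*(P[0]-P[3])[1::-1])))
k=px('w1',84,163,.105);print('knob',k,loc(k), tri('w1',(84,163),'side0',(125+247/3,200+383/3)))
for n,u,z in[('cheek+',(75,62),.105),('cheek-',(150,158),.105),('lip- end',(410,8),.057),('lip- start',(160,152),.057),('lip+ start',(115,78),.057),('rail',(68,52),.12)]:print(n,loc(px('w1',*u,z)))
for b in[(228,49),(257,37),(335,19),(281,4)]:print('bit',loc(px('w1',*b,.054)))
E
```

```text
scr [0.4251 0.1681 0.065 ] [0.06006723 0.01521663 0.        ]
pad [0.4196 0.1712 0.004 ] 0.09150631856647061 0.07747708019093558 1.19328056432552
knob [0.4065546  0.33405532 0.105     ] [-0.0278  0.2095] [0.40416697 0.3351611  0.10155913]
cheek+ [0.0493 0.1612]
cheek- [-0.0542  0.1498]
lip- end [-0.0476 -0.1481]
lip- start [-0.0503  0.155 ]
lip+ start [0.0389 0.1544]
rail [0.0512 0.1549]
bit [0.0072 0.0332]
bit [0.0028 0.0008]
bit [-0.0203 -0.0781]
bit [ 0.018 -0.035]
```

```bash
python3 -m crank '0.02 -0.009 0.2 0.006 1;0 0 0.2 0 1;0 0 0.2 0 1;0 0 0.2 0 1;0 0 0.07 0 1;0 0 0 0 1' >/dev/null; python3 go.py .423 .168 .030 14.3
```

```text
t3.0 pos [0.421  0.166  0.0292] yaw 14.1 w 0.0873 g 0.0 F [-0.3 -0.1  0.8] j7 -1.96
 -> turn -0.003 (-0.2 deg)  shift [ 0.0122 -0.0074 -0.0039]
```

```bash
python3 -m crank '0.01 -0.007 -0.004 0 1;0 0 0 0 -1;0 0 0 0 -1;0 0 0 0 -1;0 0 0 0 -1;0 0 0 0 -1;0 0 0 0 -1;0 0 0 0 -1;0 0 0 0 -1' 40 ; python3 go.py .423 .168 .13 14.3
```

```text
time: 3.85
ee_pos: [0.4234, 0.1692, 0.0313]
eef_rot: [0.992, 0.123, -0.0, 0.0]
ft_force: [-0.6, 0.8, -0.5]
width: 0.0311
grip_force: 0.0
t3.9 pos [0.4234 0.1692 0.0313] yaw 14.1 w 0.0311 g 0.0 F [-0.6  0.8 -0.5] j7 -1.97
 -> turn -0.002 (-0.2 deg)  shift [-0.0036  0.0052 -0.4936]
```

```bash
python3 -m crank '0 0 0 0 -1;0 0 0 0 -1;0 0 0 0 -1;0 0 0 0 -1;0 0 -0.1 0 -1;0 0 -0.2 0 -1;0 0 -0.2 0 -1;0 0 -0.1 0 -1;0 0 0 0 -1' 40 ; python3 go.py s 0 0.095 .15 42.8
```

```text
time: 4.75
ee_pos: [0.425, 0.1698, 0.154]
eef_rot: [0.992, 0.123, 0.003, -0.0]
ft_force: [0.1, 0.6, -2.6]
width: 0.0196
grip_force: 39.8
t4.8 pos [0.425  0.1698 0.154 ] yaw 14.1 w 0.0196 g 39.8 F [ 0.1  0.6 -2.6] j7 -1.83
 -> turn -0.319 (-28.7 deg)  shift [ 0.6299 -0.0929  0.0201]
```

```bash
python3 -m crank '0 0 0 -0.08 -1;0 0 0 -0.08 -1;0 0 0 -0.08 -1;0 0 0 -0.079 -1;0.21 -0.03 0 0 -1;0.21 -0.03 0 0 -1;0.21 -0.033 0 0 -1;0 0 0 0 -1;0 0 0 0 -1' >/dev/null; python3 go.py s 0 0.095 .08 42.8
python3 - <<'E'
from h import *
cv2.imwrite('pics/w2b.png',shot('wrist','w2'))
E
```

```text
t5.7 pos [0.5022 0.2691 0.1492] yaw 42.9 w 0.0196 g 39.8 F [ 0.3 -0.8 -1.8] j7 -1.59
 -> turn 0.002 (0.1 deg)  shift [0.0095 0.0091 0.3458]
```

View pics/w2b.png

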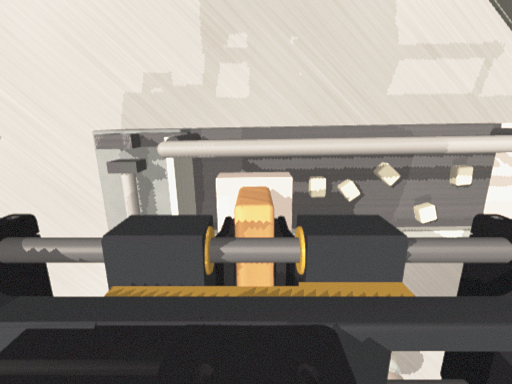

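The scraper is held square over the channel. The rail runs from (165,149) to (510,143), the bits are between x=317 and x=461, and a piece of the -x lip shows at (460,231). I'll use these to refine the stand pose.

```bash
python3 - <<'E'
from h import *
q=np.load('stand.npy')
def loc(p):
    c,s=np.cos(q[2]),np.sin(q[2]);d=np.array(p[:2])-q[:2];return np.array([c*d[0]+s*d[1],-s*d[0]+c*d[1]]).round(4)
for n,u,z in[('rail L',(168,149),.12),('rail R',(490,144),.12),('rail 350',(350,146),.12),('+lip in L',(300,155),.057),('lip- R',(470,231),.057),('cheek inner',(190,200),.105),('floor end R',(490,200),.045),('foot far edge L',(218,174),.149-.026+.02),('R',(291,173),.143),('grip top far',(255,189),.188)]:print(n,loc(px('w2',*u,z)))
for b in[(317,186),(348,190),(388,174),(461,176),(426,213)]:print('bit',loc(px('w2',*b,.054)))
print('tcp',loc(read_state()['ee_pos']))
E
```

```text
rail L [0.0492 0.1567]
rail R [ 0.0529 -0.0703]
rail 350 [0.0514 0.028 ]
+lip in L [0.0378 0.0525]
lip- R [-0.0391 -0.1237]
cheek inner [0.0073 0.1472]
floor end R [-0.0097 -0.1477]
foot far edge L [0.0356 0.1187]
R [0.0363 0.0721]
grip top far [0.0368 0.0951]
bit [0.007  0.0339]
bit [0.003 0.003]
bit [ 0.0191 -0.0345]
bit [ 0.0172 -0.1058]
bit [-0.0209 -0.0779]
tcp [-0.0025  0.0961]
```

```bash
python3 -m crank '0 0.01 0.1 0 -1;0 0 0.15 0 -1;0 0 0.1 0 -1;0 0 0 0 -1' ;python3 -m crank '0 0 0.012 0 -1;0 0 0 0 -1';  python3 go.py s -0.003 -0.155 .075 43.2
```

```text
time: 6.1
ee_pos: [0.5027, 0.2645, 0.0787]
eef_rot: [0.931, 0.365, -0.002, 0.001]
ft_force: [-0.1, -0.6, -1.7]
width: 0.0197
grip_force: 39.8
time: 6.3
ee_pos: [0.5051, 0.2669, 0.0801]
eef_rot: [0.931, 0.365, 0.001, 0.0]
ft_force: [1.0, -0.5, -1.7]
width: 0.0194
grip_force: 39.8
t6.3 pos [0.5051 0.2669 0.0801] yaw 42.8 w 0.0194 g 39.8 F [ 1.  -0.5 -1.7] j7 -1.63
 -> turn -0.004 (-0.4 deg)  shift [-0.0164  1.2415  0.0255]
```

```bash
for i in 1; do python3 -m crank '-0.01 0 0.015 -0.004 -1;0 0 0 0 -1;0 0 0 0 -1'|grep -E 'pos|force'; done; python3 -m crank '0 0 0.01 0 -1;0 0 0 0 -1'|grep -E 'pos|force'; python3 -m crank '0 0 0.01 0 -1;0 0 0 0 -1'|grep -E 'pos|force'
```

```text
ee_pos: [0.5032, 0.2657, 0.0763]
ft_force: [1.1, 0.2, -0.9]
grip_force: 39.8
ee_pos: [0.503, 0.2657, 0.0737]
ft_force: [-0.2, 1.1, -2.0]
grip_force: 39.8
ee_pos: [0.5033, 0.2658, 0.0723]
ft_force: [-1.4, -1.3, 3.2]
grip_force: 39.8
```

```bash
python3 -m crank '0 0.03 0 0 -1;0 0.06 0 0 -1;0 0.06 0 0 -1;0 0.06 0 0 -1;0 0.06 0 0 -1;0 0.06 0 0 -1;0 0.06 0 0 -1;0 0.06 0 0 -1;0 0.06 0 0 -1;0 0.06 0 0 -1'|grep -E 'pos|force';  python3 go.py s -0.003 -0.155 .0723 43.2
```

```text
ee_pos: [0.5819, 0.1824, 0.0724]
ft_force: [-4.4, 4.4, 6.6]
grip_force: 39.8
t8.0 pos [0.5819 0.1824 0.0724] yaw 43.2 w 0.0196 g 39.8 F [-4.4  4.4  6.6] j7 -1.44
 -> turn 0.000 (0.0 deg)  shift [-7.100e-03  6.702e-01  4.000e-04]
```

```bash
python3 -m crank '0 0.06 0 0 -1;-0.003 0.06 0 0 -1;-0.003 0.06 0 0 -1;0 0.06 0 0 -1;0 0.06 0 0 -1;0 0.06 0 0 -1;0 0.06 0 0 -1;0 0.06 0 0 -1;0 0.05 0 0 -1;0 0.05 0 0 -1'|grep -E 'pos|force';  python3 -m crank '0 0.05 0 0 -1;0 0.04 0 0 -1;0 0 0 0 -1;0 0 0 0 -1'|grep -E 'pos|force'; python3 go.py s -0.003 -0.155 .0723 43.2
python3 - <<'E'
from h import *
cv2.imwrite('pics/w3b.png',shot('wrist','w3'))
E
```

```text
ee_pos: [0.6603, 0.0972, 0.0724]
ft_force: [-2.8, 5.5, 7.2]
grip_force: 40.1
ee_pos: [0.6734, 0.0833, 0.0724]
ft_force: [3.5, 3.5, 4.4]
grip_force: 39.8
t9.4 pos [0.6734 0.0833 0.0724] yaw 43.1 w 0.0199 g 39.8 F [3.5 3.5 4.4] j7 -1.25
 -> turn -0.001 (-0.1 deg)  shift [-0.0015 -0.0039  0.0005]
```

View pics/w3b.png

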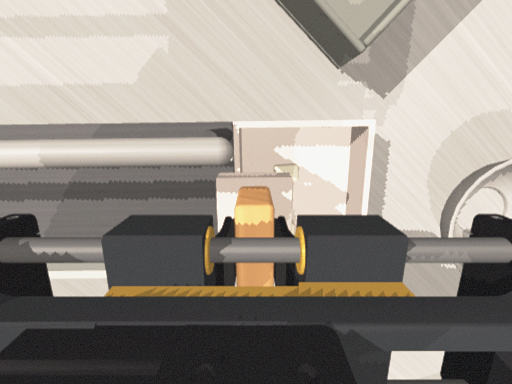

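The scraper face is past the tray edge, with one bit just visible at (285,170). I'll lift it and move towards the pad so I can see the tray and channel.

```bash
python3 -m crank '0 0 -0.1 0 -1;0 0 -0.2 0 -1;0 0 -0.15 0 -1;0 -0.2 0 0 -1;0 -0.25 0 0 -1;0 -0.25 0 0 -1;0 -0.25 0 0 -1;0 -0.2 0 0 -1;-0.2 0 0 0 -1;-0.2 0 0 0 -1' >/dev/null; python3 go.py .4195 .172 .16 1.5
python3 - <<'E'
from h import *
a=shot('top','t4')[95:220,80:240];b=shot('side','s4')[190:330,120:280]
cv2.imwrite('pics/c4.png',np.hstack([cv2.resize(a,(400,400*125//160),interpolation=3),cv2.resize(b,(400,350),interpolation=3)[:312]]))
E
```

```text
t10.4 pos [0.4544 0.1966 0.1608] yaw 43.4 w 0.0198 g 40.0 F [ 0.6 -1.3 -0.2] j7 -1.41
 -> turn 0.465 (41.9 deg)  shift [-0.1777  0.1185  0.0038]
```

View pics/c4.png

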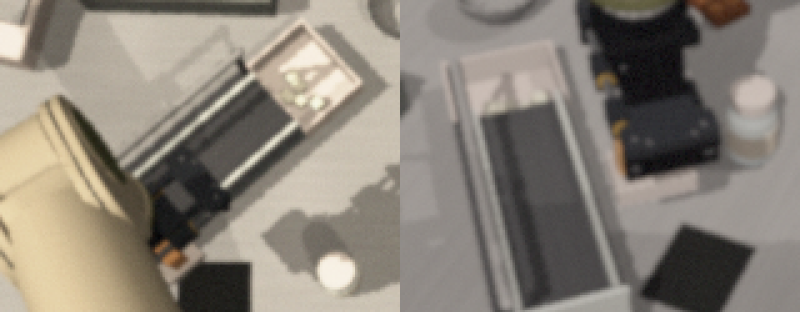

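The channel is empty and the bits lie in the tray. Now I'll park the scraper.

```bash
python3 -m crank '0 0 0 0.093 -1;0 0 0 0.093 -1;0 0 0 0.093 -1;0 0 0 0.093 -1;0 0 0 0.093 -1;-0.1 0.06 0 0 -1;-0.1 0.06 0 0 -1;0 0 0.2 0 -1;0 0 0.2 0 -1;0 0 0 0 -1' >/dev/null; python3 go.py .416 .172 .035 1.5
```

```text
t11.6 pos [0.4138 0.1695 0.0778] yaw 1.3 w 0.0196 g 40.0 F [-0.1 -0.1 -1.7] j7 -2.13
 -> turn -0.002 (-0.2 deg)  shift [ 0.0113 -0.012   0.214 ]
```

```bash
python3 -m crank '0.011 -0.012 0.1 0 -1;0 0 0.11 0 -1;0 0 0.008 0 -1;0 0 0 0 -1'|grep -E 'pos|force';python3 -m crank '0 0 0.01 0 -1;0 0 0 0 -1'|grep -E 'pos|force'
```

```text
ee_pos: [0.4194, 0.1744, 0.0393]
ft_force: [0.6, 0.8, -1.8]
grip_force: 40.0
ee_pos: [0.4197, 0.1745, 0.0373]
ft_force: [-0.5, -0.1, -0.8]
grip_force: 40.0
```

```bash
python3 -m crank '0 0 0.015 0 -1;0 0 0 0 -1;0 0 0 0 -1'|grep -E 'pos|force';python3 -m crank '0 0 0.01 0 -1;0 0 0 0 -1'|grep -E 'pos|force';python3 -m crank '0 0 0.008 0 -1;0 0 0 0 -1'|grep -E 'pos|force'
```

```text
ee_pos: [0.419, 0.1744, 0.0334]
ft_force: [0.4, 0.8, -1.8]
grip_force: 40.0
ee_pos: [0.4193, 0.1746, 0.0316]
ft_force: [-1.3, -1.0, 3.9]
grip_force: 40.0
ee_pos: [0.4198, 0.1746, 0.0312]
ft_force: [-6.2, -4.2, 23.1]
grip_force: 40.0
```

```bash
python3 -m crank '0 0 -0.009 0 -1;0 0 0 0 0;0 0 0 0 0.3;0 0 0 0 0.3;0 0 0 0 0.3;0 0 -0.1 0 0.3;0 0 -0.2 0 0.3;0 0 -0.25 0 0.3;0 0 -0.25 0 -0.4;0 0 0 0 -0.4'|grep -E 'pos|force|wid'; python3 go.py s -.034 .21 .16 43.2
```

```text
ee_pos: [0.4219, 0.1761, 0.1977]
ft_force: [-0.6, 0.2, -0.9]
width: 0.0472
grip_force: 0.0
t13.8 pos [0.4219 0.1761 0.1977] yaw 1.4 w 0.0472 g 0.0 F [-0.6  0.2 -0.9] j7 -2.04
 -> turn -0.465 (-41.8 deg)  shift [ 0.4541 -0.6308  0.1884]
```

```bash
python3 -m crank '0 0 0 -0.093 -0.2;0 0 0 -0.093 -0.2;0 0 0 -0.093 -0.2;0 0 0 -0.093 -0.2;0 0 0 -0.093 -0.2;0 0 0 0 -0.2' >/dev/null; python3 go.py 0.4055 0.3347 .16 43.2
```

```text
t14.4 pos [0.4188 0.1745 0.1912] yaw 43.4 w 0.0349 g 0.0 F [-0.6 -0.5 -0.2] j7 -1.31
 -> turn 0.002 (0.2 deg)  shift [ 0.5    -0.6296  0.156 ]
```

```bash
python3 -m crank '0.125 -0.157 0 0 -0.2;0.125 -0.157 0 0 -0.2;0.125 -0.157 0 0 -0.2;0.125 -0.157 0 0 -0.2;0 0 0.13 0 -0.2;0 0 0 0 -0.2;0 0 0 0 -0.2' >/dev/null; python3 go.py 0.4055 0.3347 .095 43.2
python3 - <<'E'
from h import *
a=shot('top','t5')[160:240,60:160];b=shot('side','s5')[270:384,130:282]
w=shot('wrist','w5')
cv2.imwrite('pics/c5.png',np.hstack([cv2.resize(w,(400,300)),cv2.resize(b,(400,300),interpolation=3)]))
for n in('w5','s5'):print(n,proj(n,[0.4055,.3347,.105]))
E
```

```text
t15.2 pos [0.4058 0.3337 0.1653] yaw 43.0 w 0.0345 g 0.0 F [0.1 0.3 0.2] j7 -1.76
 -> turn -0.002 (-0.2 deg)  shift [ 0.0023 -0.0049  0.3516]
w5 [251.09418696 205.14380345]
s5 [205.93381492 326.25642599]
```

View pics/c5.png

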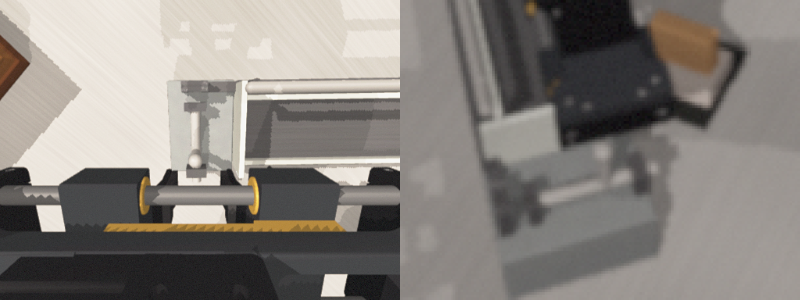

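The knob is at (250,205) in the full wrist image, and I predicted (251,205), so I'm well aligned. Next I descend, grip and slide.

```bash
python3 -m crank '0 -0.003 0.12 0 -0.2;0 0 0.14 0 -0.2;0 0 0.1 0 -0.2;0 0 0 0 -0.2;0 0 0 0 -1;0 0 0 0 -1;0 0 0 0 -1;0 0 0 0 -1' 25;  python3 go.py s .012 .21 .093 43.2
```

```text
time: 16.1
ee_pos: [0.4047, 0.3371, 0.0949]
eef_rot: [0.929, 0.369, 0.001, -0.001]
ft_force: [-5.2, 4.7, 3.2]
width: 0.0141
grip_force: 25.0
t16.1 pos [0.4047 0.3371 0.0949] yaw 43.3 w 0.0141 g 25.0 F [-5.2  4.7  3.2] j7 -1.82
 -> turn 0.001 (0.1 deg)  shift [0.1955 0.0166 0.0095]
```

Gripped at 14 mm width. Pushing it 35 mm along +x.

```bash
python3 -m crank '0.03 0 0 0 -1;0.04 0 0 0 -1;0.04 0 0 0 -1;0.04 0 0 0 -1;0.02 0 0 0 -1;0 0 0 0 -1'|grep -E 'pos|force|wid';python3 -m crank '0.015 0 0 0 -1;0 0 0 0 -1'|grep -E 'pos|force|wid';python3 -m crank '0.015 0 0 0 -1;0 0 0 0 -1'|grep -E 'pos|force|wid'
```

```text
ee_pos: [0.4294, 0.3609, 0.0949]
ft_force: [-5.0, 5.5, 3.3]
width: 0.0142
grip_force: 25.0
ee_pos: [0.4297, 0.3612, 0.0947]
ft_force: [-14.2, -4.2, 13.5]
width: 0.014
grip_force: 25.0
ee_pos: [0.4306, 0.362, 0.0944]
ft_force: [-20.2, -8.6, 18.2]
width: 0.0137
grip_force: 25.0
```

```bash
python3 -m crank '-0.02 0 -0.005 0 -1;0 0 0 0 -0.2;0 0 0 0 -0.2;0 0 0 0 -0.2;0 0 -0.15 0 -0.2;0 0 -0.25 0 -0.2;0 0 -0.25 0 0.5;0 0 0 0 1'|grep -E 'pos|force|wid'; python3 go.py .44 -.14 .22 113.5
python3 - <<'E'
from h import *
w=shot('wrist','w6')
q=np.load('stand.npy');c,s=np.cos(q[2]),np.sin(q[2])
print(proj('w6',[.4055,.3347,.105]),proj('w6',[.4055+.035*c,.3347+.035*s,.105]))
cv2.imwrite('pics/w6b.png',w[60:260])
E
```

```text
ee_pos: [0.4339, 0.362, 0.2317]
ft_force: [0.2, 1.2, -0.0]
width: 0.0437
grip_force: 0.0
t17.9 pos [0.4339 0.362  0.2317] yaw 43.2 w 0.0437 g 0.0 F [ 0.2  1.2 -0. ] j7 -1.76
 -> turn -0.781 (-70.3 deg)  shift [-2.3139 -0.9728  0.0587]
[253.39113144 222.2522461 ] [253.51728388 192.56408962]
```

View pics/w6b.png

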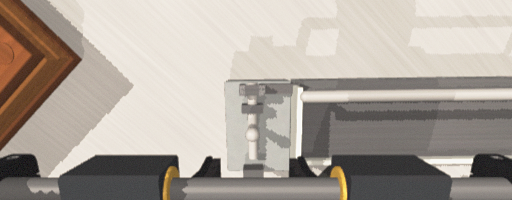

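The knob is at (252,193), and fully home predicts (253.5,192.6), so the bolt is home. On to the boards.

```bash
python3 -m crank '0 0 0 -0.094 1;0 0 0 -0.094 1;0 0 0 -0.094 1;0 0 0 -0.094 1;0 0 0 -0.094 1;0 0 0 -0.094 1;0 0 0 -0.094 1;0 0 0 -0.094 1;0 0 0 -0.03 1'>/dev/null; python3 -m crank '-0.23 -0.09 0 0 1;-0.23 -0.09 0 0 1;-0.23 -0.09 0 0 1;-0.23 -0.09 0 0 1;-0.23 -0.09 0 0 1;-0.23 -0.09 0 0 1;-0.23 -0.1 0 0 1;-0.23 -0.1 0 0 1;-0.23 -0.12 0 0 1;-0.23 -0.12 0 0 1' >/dev/null;  python3 go.py .4 -.21 .22 113.5
```

```text
t19.9 pos [ 0.4355 -0.1388  0.2242] yaw 113.5 w 0.0872 g 0.0 F [ 0.9 -0.1  0.8] j7 0.64
 -> turn 0.001 (0.0 deg)  shift [-0.2558 -0.305   0.021 ]
```

```bash
python3 go.py .404 -.152 .005 113.5
```

```text
t19.9 pos [ 0.4355 -0.1388  0.2242] yaw 113.5 w 0.0872 g 0.0 F [ 0.9 -0.1  0.8] j7 0.64
 -> turn 0.001 (0.0 deg)  shift [ 0.0022 -0.171   1.096 ]
```

```bash
python3 -m crank '0.002 -0.17 0 0 1;0 0 0.2 0 1;0 0 0.2 0 1;0 0 0.2 0 1;0 0 0.2 0 1;0 0 0.15 0 1;0 0 0.07 0 1;0 0 0 0 1;0 0 0 0 1' >/dev/null;  python3 go.py .404 -.152 .005 113.5
```

```text
t20.8 pos [ 0.4057 -0.1498  0.0214] yaw 113.6 w 0.0874 g 0.0 F [0.6 0.  0.3] j7 0.51
 -> turn 0.001 (0.1 deg)  shift [-0.0068 -0.0122  0.0822]
```

```bash
python3 -m crank '-0.007 -0.012 0.05 0 1;0 0 0.03 0 1;0 0 0 0 1;0 0 0 0 1;0 0 0 0 -1;0 0 0 0 -1;0 0 0 0 -1;0 0 0 0 -1;0 0 0 0 -1;0 0 0 0 -1' 15;  python3 go.py .404 -.152 .16 113.5
```

```text
time: 21.75
ee_pos: [0.4035, -0.1518, 0.0046]
eef_rot: [0.548, 0.837, 0.0, 0.0]
ft_force: [0.5, 0.7, 0.2]
width: 0.0499
grip_force: 15.0
t21.8 pos [ 0.4035 -0.1518  0.0046] yaw 113.6 w 0.0499 g 15.0 F [0.5 0.7 0.2] j7 0.49
 -> turn 0.001 (0.1 deg)  shift [-0.0019  0.0018 -0.7771]
```

```bash
python3 -m crank '0 0 -0.1 0 -1;0 0 -0.1 0 -1;0 0 -0.1 0 -1;0 0 -0.1 0 -1;0 0 -0.1 0 -1;0 0 -0.15 0 -1;0 0 -0.15 0 -1;0 0 -0.15 0 -1;0 0 -0.1 0 -1;0 0 0 0 -1' 6;  python3 go.py s 0 .1 .22 43
python3 - <<'E'
from h import *
cv2.imwrite('pics/s7b.png',shot('side','s7')[60:270,200:512]);print(proj('s7',read_state()['ee_pos']))
E
```

```text
time: 22.75
ee_pos: [0.4046, -0.1522, 0.2169]
eef_rot: [0.548, 0.837, -0.0, 0.002]
ft_force: [0.6, -0.0, -1.3]
width: 0.0499
grip_force: 6.0
t22.8 pos [ 0.4046 -0.1522  0.2169] yaw 113.6 w 0.0499 g 6.0 F [ 0.6 -0.  -1.3] j7 0.73
 -> turn 0.784 (70.6 deg)  shift [ 1.8027 -1.2235 -0.0156]
[300.26409299 153.68795768]
```

View pics/s7b.png

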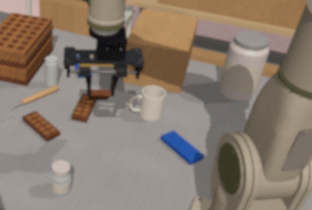

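The board is held, but it is still level and hidden behind the gripper. I'll slacken the grip so it swings down.

```bash
python3 -m crank '0 0 0 0 -1;0 0 0 0 -1;0 0 0 0 -1;0 0 0 0 -1;0 0 0 0 -1;0 0 0 0 -1' 3
python3 - <<'E'
from h import *
w=shot('wrist','w8');s=shot('side','s8')[60:270,200:512];t=shot('top','t8')[100:300,200:400]
cv2.imwrite('pics/c8.png',np.hstack([w[:384],cv2.resize(t,(288,288))[:288] if 0 else np.vstack([cv2.resize(s,(280,188)),cv2.resize(t,(280,196))])]))
E
```

```text
time: 23.4
ee_pos: [0.4034, -0.1518, 0.2144]
eef_rot: [0.548, 0.837, 0.0, -0.0]
ft_force: [-0.0, 0.0, -1.3]
width: 0.0504
grip_force: 3.0
```

View pics/c8.png

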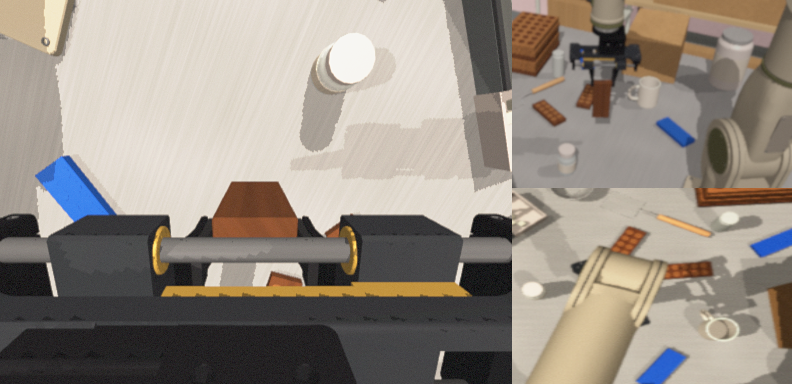

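The board now hangs vertically, with the plain underside facing tool +x, which will be the rail side. I'll carry it to the stand at y≈0.10.

```bash
python3 -m crank '0 0 -0.1 0 -1;0 0 -0.1 0.08 -1;0 0 0 0.09 -1;0 0 0 0.09 -1;0 0 0 0.09 -1;0 0 0 0.09 -1;0 0 0 0.09 -1;0 0 0 0.09 -1;0 0 0 0.09 -1;0 0 0 0.074 -1' 10;  python3 go.py s -.018 .098 .25 43.2
```

```text
time: 24.55
ee_pos: [0.4034, -0.1518, 0.2546]
eef_rot: [0.931, 0.364, 0.0, 0.0]
ft_force: [-0.3, 0.5, -1.0]
width: 0.0498
grip_force: 10.0
t24.6 pos [ 0.4034 -0.1518  0.2546] yaw 42.7 w 0.0498 g 10.0 F [-0.3  0.5 -1. ] j7 -0.48
 -> turn -0.006 (-0.5 deg)  shift [ 1.7201 -1.2024  0.023 ]
```

```bash
python3 -m crank '0.1 -0.07 0 -0.006 -1;0.172 -0.12 0 0 -1;0.172 -0.12 0 0 -1;0.172 -0.12 0 0 -1;0.172 -0.12 0 0 -1;0.172 -0.12 0 0 -1;0.172 -0.12 0 0 -1;0.172 -0.12 0 0 -1;0.172 -0.12 0 0 -1;0.172 -0.12 0 0 -1'>/dev/null; python3 -m crank '0.16 -0.05 0 0 -1;0 0 0 0 -1;0 0 0 0 -1'; python3 go.py s -.018 .098 .165 43.2
python3 - <<'E'
from h import *
w=shot('wrist','w9');s=shot('side','s9')[180:360,110:290]
cv2.imwrite('pics/c9.png',np.hstack([w,cv2.resize(s,(288,288)) if 0 else cv2.copyMakeBorder(cv2.resize(s,(288,288)),0,96,0,0,0)]))
E
```

```text
time: 25.85
ee_pos: [0.4999, 0.2721, 0.254]
eef_rot: [0.928, 0.372, -0.001, -0.001]
ft_force: [0.3, -0.7, -0.9]
width: 0.0499
grip_force: 10.0
t25.9 pos [0.4999 0.2721 0.254 ] yaw 43.7 w 0.0499 g 10.0 F [ 0.3 -0.7 -0.9] j7 -1.66
 -> turn 0.005 (0.5 deg)  shift [-0.0825  0.0129  0.4452]
```

View pics/c9.png

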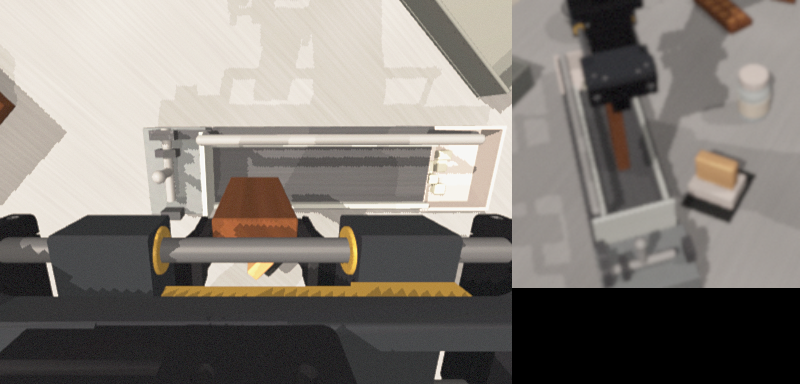

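The board hangs over the channel. The rail ends are at (200,140) and (485,138), and the board's lower edge is at (229–281,178). The scraper is still on its pad. Checking the numbers:

```bash
python3 - <<'E'
from h import *
q=np.load('stand.npy')
def loc(p):
    c,s=np.cos(q[2]),np.sin(q[2]);d=np.array(p[:2])-q[:2];return np.array([c*d[0]+s*d[1],-s*d[0]+c*d[1]]).round(4)
for n,u,z in[('railL',(198,140),.12),('railR',(486,138),.12),('bot L',(229,178),.142),('bot R',(281,178),.142),('floor end',(430,180),.045),('+lip L',(225,148),.057),('-lip R',(420,207),.057)]:print(n,loc(px('w9',*u,z)))
print(loc(read_state()['ee_pos']))
E
```

```text
railL [0.049  0.1614]
railR [ 0.0554 -0.1509]
bot L [0.0118 0.126 ]
bot R [0.0125 0.0718]
floor end [-0.0067 -0.1486]
+lip L [0.0351 0.139 ]
-lip R [-0.0431 -0.1334]
[-0.0024  0.0988]
```

```bash
python3 -c "
import numpy as np;q=np.load('stand.npy');q[2]=np.radians(43.7);np.save('stand.npy',q)"; python3 -m crank '-0.08 0.01 0 0 -1;0 0 0.1 0 -1;0 0 0.15 0 -1;0 0 0.15 0 -1;0 0 0.02 0 -1;0 0 0 0 -1;0 0 0 0 -1' |grep -E 'pos|force|wid'; python3 go.py s -.018 .098 .157 43.7
```

```text
ee_pos: [0.4908, 0.2587, 0.1723]
ft_force: [-0.3, 0.7, -1.3]
width: 0.0501
grip_force: 10.0
t26.6 pos [0.4908 0.2587 0.1723] yaw 43.5 w 0.0501 g 10.0 F [-0.3  0.7 -1.3] j7 -1.69
 -> turn -0.002 (-0.2 deg)  shift [-0.0108 -0.0039  0.0763]
```

```bash
python3 -m crank '-0.01 -0.004 0.04 0 -1;0 0 0.02 0 -1;0 0 0 0 -1' |grep -E 'pos|force|wid'; python3 -m crank '0 0 0.012 0 -1;0 0 0 0 -1' |grep -E 'pos|force|wid';python3 -m crank '0 0 0.012 0 -1;0 0 0 0 -1' |grep -E 'pos|force|wid'
```

```text
ee_pos: [0.488, 0.258, 0.1585]
ft_force: [-0.1, 0.3, -1.3]
width: 0.05
grip_force: 10.0
ee_pos: [0.4888, 0.2588, 0.1574]
ft_force: [-0.9, -0.3, 7.5]
width: 0.0499
grip_force: 10.0
ee_pos: [0.4892, 0.2592, 0.1556]
ft_force: [-1.2, -0.4, 12.6]
width: 0.0499
grip_force: 10.0
```

```bash
python3 -m crank '0 0 0 0 -1;0.05 0 0 0 -1;0.05 0 0.003 0 -1;0.05 0 0.008 0 -1;0.05 0 0.012 0 -1;0.038 0 0.013 0 -1;0.038 0 0.016 0 -1;0.036 0 0.019 0 -1;0.036 0 0.02 0 -1;0 0 0 0 -1' 4; python3 go.py s .0517 .098 .139 43.7
python3 - <<'E'
from h import *
w=shot('wrist','w10');s=shot('side','s10')[180:360,110:290]
cv2.imwrite('pics/c10.png',np.hstack([w,cv2.copyMakeBorder(cv2.resize(s,(288,288)),0,96,0,0,0)]))
E
```

```text
time: 28.35
ee_pos: [0.5383, 0.306, 0.1343]
eef_rot: [0.929, 0.371, -0.001, 0.0]
ft_force: [-0.3, -0.1, -1.1]
width: 0.0503
grip_force: 4.0
t28.4 pos [0.5383 0.306  0.1343] yaw 43.6 w 0.0503 g 4.0 F [-0.3 -0.1 -1.1] j7 -1.76
 -> turn -0.001 (-0.1 deg)  shift [ 0.0026  0.0033 -0.0236]
```

View pics/c10.png

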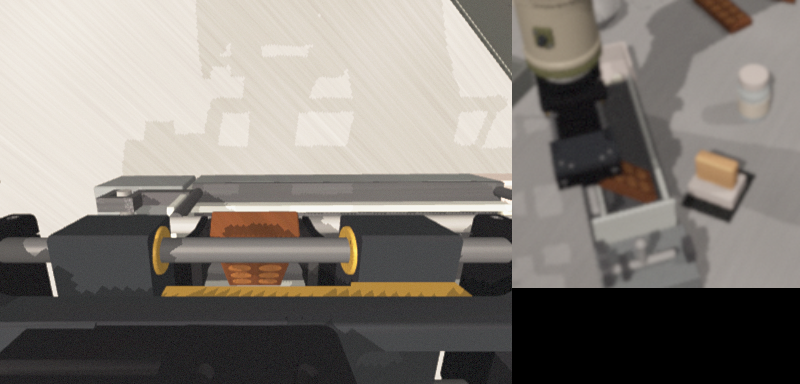

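Board 1 leans on the rail with its pockets facing out. That was my last picture, so from here I check by numbers. Now I open gently and rise.

```bash
python3 -m crank '0 0 0 0 0.2;0 0 0 0 0.45;0 0 0 0 0.45;0 0 0 0 0.45;0 0 0 0 0.45;0 0 -0.05 0 0.45;0 0 -0.15 0 0.45;0 0 -0.2 0 0.45;0 0 -0.25 0 0.7;0 0 0 0 1' 4|grep -E 'pos|force|wid'; cat > seg.py <<'E'
from h import *
import sys
# brown-board segmentation: blobs whose centre projects onto plausible places
def blobs(cam,name,z,box=None,amin=60):
    i=shot(cam,name);h=cv2.cvtColor(i,cv2.COLOR_BGR2HSV)
    m=((h[...,0]<16)&(h[...,1]>110)&(h[...,2]<190)).astype(np.uint8)
    m=cv2.morphologyEx(m,cv2.MORPH_CLOSE,np.ones((3,3)))
    n,l,st,c=cv2.connectedComponentsWithStats(m)
    for k in range(1,n):
        if st[k,4]<amin:continue
        (u,v),(w,hh),a=cv2.minAreaRect(np.argwhere(l==k)[:,::-1].astype(np.float32))
        P=np.array([px(name,*p,z)[:2] for p in cv2.boxPoints(((u,v),(w,hh),a))])
        e=P[1]-P[0];f=P[2]-P[1];L,W=np.linalg.norm(e),np.linalg.norm(f)
        if L<W:e,L,W=f,W,L
        yield (u,v),st[k,4],P.mean(0),np.degrees(np.arctan2(e[1],e[0]))%180,L,W
if __name__=='__main__':
    for b in blobs(sys.argv[1],sys.argv[2],float(sys.argv[3])):
        print('px',np.round(b[0]),'A',b[1],'xy',b[2].round(4),'yaw %.1f L %.3f W %.3f'%b[3:])
E
python3 seg.py top t11 .016; python3 seg.py side s11 .016;python3 go.py .53 -.15 .25 151.6
```

```text
ee_pos: [0.5396, 0.3083, 0.2731]
ft_force: [-0.1, 0.2, -0.2]
width: 0.0724
grip_force: 0.0
px [375.  85.] A 4721 xy [ 0.8725 -0.5241] yaw 96.2 L 0.324 W 0.225
px [506.  93.] A 493 xy [ 0.8556 -0.981 ] yaw 175.1 L 0.257 W 0.032
px [316. 135.] A 131 xy [ 0.6862 -0.3189] yaw 63.8 L 0.087 W 0.019
px [280. 159.] A 534 xy [ 0.6017 -0.2004] yaw 153.1 L 0.128 W 0.048
px [323. 184.] A 553 xy [ 0.5198 -0.3427] yaw 97.5 L 0.128 W 0.048
px [401. 231.] A 1517 xy [ 0.3732 -0.5961] yaw 5.0 L 0.221 W 0.100
px [ 16. 280.] A 2213 xy [0.1919 0.6237] yaw 6.5 L 0.276 W 0.101
px [490. 374.] A 752 xy [-0.0599 -0.8554] yaw 91.0 L 0.128 W 0.055
px [368.  57.] A 86 xy [ 0.5086 -1.2705] yaw 124.4 L 0.269 W 0.102
px [482.  68.] A 1064 xy [ 0.0294 -1.3798] yaw 97.5 L 0.461 W 0.273
px [311.  72.] A 494 xy [ 0.6859 -1.0244] yaw 109.6 L 0.391 W 0.074
px [275.  68.] A 232 xy [ 0.8339 -0.9818] yaw 58.3 L 0.229 W 0.168
px [219. 103.] A 3813 xy [ 0.9155 -0.6471] yaw 101.6 L 0.673 W 0.416
px [289.  83.] A 112 xy [ 0.7278 -0.8806] yaw 111.7 L 0.221 W 0.038
px [271.  84.] A 86 xy [ 0.7901 -0.8345] yaw 104.5 L 0.115 W 0.067
px [362. 126.] A 2472 xy [ 0.369  -0.6945] yaw 105.1 L 0.375 W 0.323
px [493. 136.] A 81 xy [-0.0611 -0.8131] yaw 1.0 L 0.080 W 0.070
px [236. 156.] A 77 xy [ 0.6796 -0.3202] yaw 61.1 L 0.097 W 0.017
px [284. 167.] A 370 xy [ 0.5191 -0.3338] yaw 98.6 L 0.145 W 0.053
px [241. 186.] A 460 xy [ 0.5996 -0.1925] yaw 152.3 L 0.147 W 0.059
px [172. 290.] A 913 xy [0.5669 0.2289] yaw 173.4 L 0.155 W 0.055
px [239. 289.] A 169 xy [0.4251 0.1596] yaw 28.9 L 0.055 W 0.039
t29.6 pos [0.5388 0.3066 0.2673] yaw 43.6 w 0.0795 g 0.0 F [ 0.5 -0.8  0. ] j7 -1.70
 -> turn -1.200 (-108.0 deg)  shift [-1.0472 -2.0288  0.0864]
```

```bash
python3 -m crank '0 0 0 -0.0935 1;0 0 0 -0.0935 1;0 0 0 -0.0935 1;0 0 0 -0.0935 1;0 0 0 -0.0935 1;0 0 0 -0.0935 1;0 0 0 -0.0935 1;0 0 0 -0.0935 1;0 0 0 -0.0935 1;0 0 0 -0.0935 1' >/dev/null; python3 -m crank '0 0 0 -0.0935 1;0 0 0 -0.0935 1;0 0 0 -0.0935 1;0 0 0 0 1' >/dev/null; python3 go.py .5565 -.1755 .1 152.7
```

```text
t30.9 pos [0.5382 0.3057 0.2644] yaw 153.1 w 0.0871 g 0.0 F [-0.6  0.4  0.5] j7 0.07
 -> turn 0.005 (0.4 deg)  shift [-1.1846 -2.0959  0.8222]
```

```bash
python3 -m crank '-0.118 -0.209 0 0 1;-0.118 -0.209 0 0 1;-0.118 -0.209 0 0 1;-0.118 -0.209 0 0 1;-0.118 -0.209 0 0 1;-0.118 -0.209 0 0 1;-0.118 -0.209 0 0 1;-0.118 -0.209 0 0 1;-0.118 -0.209 0 0 1;-0.118 -0.209 0 0 1' >/dev/null; python3 -m crank '0 0 0.2 0.005 1;0 0 0.2 0 1;0 0 0.2 0 1;0 0 0.2 0 1;0 0 0.2 0 1;0 0 0.15 0 1;0 0 0 0 1;0 0 0 0 1' >/dev/null; python3 go.py .5565 -.1755 .005 152.7
```

```text
t32.8 pos [ 0.5587 -0.1734  0.0361] yaw 152.4 w 0.0872 g 0.0 F [0.4 0.1 1. ] j7 0.79
 -> turn -0.003 (-0.3 deg)  shift [ 0.0048 -0.0145  0.1555]
```

```bash
python3 -m crank '0.004 -0.013 0.1 0 1;0 0 0.055 0 1;0 0 0 0 1;0 0 0 0 -1;0 0 0 0 -1;0 0 0 0 -1;0 0 0 0 -1;0 0 0 0 -1;0 0 0 0 -1;0 0 0 0 -1' 12|grep -E 'pos|force|wid'; python3 -m crank '0 0 -0.1 0 -1;0 0 -0.1 0 -1;0 0 -0.1 0 -1;0 0 -0.1 0 -1;0 0 -0.15 0 -1;0 0 -0.15 0 -1;0 0 -0.2 0 -1;0 0 -0.2 0 -1;0 0 -0.15 0 -1;0 0 0 0 -1' 5|grep -E 'pos|force|wid'; python3 -m crank '0 0 0 0 -1;0 0 0 0 -1;0 0 0 0 -1;0 0 0 0 -1;0 0 0 0 -1;0 0 0 0 -1;0 0 0 0 -1;0 0 0 0 -1' 3|grep -E 'pos|force|wid'; python3 seg.py top t12 .016|grep -E 'L 0.1[0-6]';python3 seg.py side s12 .016|awk '/px .(1|2[0-9][0-9])/' ; python3 go.py s -.018 .008 .26 43.7
```

```text
ee_pos: [0.5568, -0.1757, 0.0047]
ft_force: [-1.1, -0.0, 1.9]
width: 0.0495
grip_force: 12.0
ee_pos: [0.5583, -0.1747, 0.2601]
ft_force: [0.7, -0.1, -1.5]
width: 0.0499
grip_force: 5.0
ee_pos: [0.5568, -0.1756, 0.2545]
ft_force: [0.5, 0.2, -2.1]
width: 0.0499
grip_force: 3.0
px [124. 176.] A 649 xy [0.531 0.314] yaw 47.1 L 0.135 W 0.055
px [490. 374.] A 747 xy [-0.0599 -0.8554] yaw 91.0 L 0.128 W 0.055
px [279.  68.] A 801 xy [ 0.8235 -1.0028] yaw 113.6 L 0.520 W 0.143
px [210. 109.] A 2646 xy [ 0.9236 -0.5759] yaw 121.9 L 0.530 W 0.246
px [250. 137.] A 587 xy [ 0.694  -0.4491] yaw 109.3 L 0.294 W 0.073
px [284. 167.] A 366 xy [ 0.5174 -0.3333] yaw 97.3 L 0.145 W 0.052
px [172. 290.] A 908 xy [0.5669 0.2289] yaw 173.2 L 0.155 W 0.053
px [238. 289.] A 183 xy [0.4262 0.1607] yaw 18.5 L 0.056 W 0.037
t35.6 pos [ 0.5568 -0.1756  0.2546] yaw 152.5 w 0.0502 g 3.0 F [-0.5 -0.  -2.5] j7 0.92
 -> turn 1.209 (108.8 deg)  shift [ 1.251  -1.3515 -0.0272]
```

```bash
cat > hang.py <<'E'
from h import *
import sys
def m(i):
    h=cv2.cvtColor(i,cv2.COLOR_BGR2HSV);return (h[...,0]<16)&(h[...,1]>110)&(h[...,2]<190)
w=shot('wrist',sys.argv[1]);k=m(w)[100:232]
for r in range(0,132,4):
    c=np.flatnonzero(k[r,150:380])+150
    if len(c)>8:print(r+100,c.min(),c.max(),len(c))
E
python3 hang.py w13; python3 - <<'E'
from h import *
import hang_dummy if 0 else None
E
python3 - <<'E'
from h import *
i=cv2.imread('pics/w8.png');print('ref w8');h=cv2.cvtColor(i,cv2.COLOR_BGR2HSV);k=((h[...,0]<16)&(h[...,1]>110)&(h[...,2]<190))[100:232]
for r in range(0,132,8):
    c=np.flatnonzero(k[r,150:380])+150
    if len(c)>8:print(r+100,c.min(),c.max(),len(c))
E
```

```text
168 164 177 14
172 159 180 16
176 153 183 20
180 150 186 24
184 160 189 25
188 160 190 20
192 150 185 23
196 150 278 68
200 153 281 66
204 158 284 71
208 158 287 71
212 150 290 80
216 215 294 80
220 213 296 84
224 213 296 84
228 213 296 84
ref w8
188 229 280 52
196 224 284 61
204 220 288 69
212 216 293 78
220 212 297 86
228 212 339 94  File "<stdin>", line 2
    import hang_dummy if 0 else None
                      ^^
SyntaxError: invalid syntax
```

```bash
python3 - <<'E'
from h import *
from go import *
for n,z,yaw in(('w8',.2144,113.6),('w13',.2545,152.5)):
    p={'w8':[.4034,-.1518,.2144],'w13':[.5568,-.1756,.2545]}[n];u=np.array([np.cos(np.radians(yaw)),np.sin(np.radians(yaw))])
    for f in(-5,0,5,10,15,20,30):
        a=np.radians(f);x=-116e-3*np.sin(a)+.008*np.cos(a);zz=.004-.116*np.cos(a)-.008*np.sin(a)
        print(n,f,proj(n,[p[0]+u[0]*x,p[1]+u[1]*x,p[2]+zz]).round())
E
```

```text
w8 -5 [253. 172.]
w8 0 [253. 182.]
w8 5 [253. 191.]
w8 10 [253. 200.]
w8 15 [253. 210.]
w8 20 [253. 219.]
w8 30 [253. 238.]
w13 -5 [254. 172.]
w13 0 [254. 181.]
w13 5 [254. 191.]
w13 10 [254. 200.]
w13 15 [254. 209.]
w13 20 [254. 219.]
w13 30 [254. 238.]
```

```bash
python3 -m crank '0 0 -0.08 0.06 -1;0 0 0 0.094 -1;0 0 0 0.094 -1;0 0 0 0.094 -1;0 0 0 0.094 -1;0 0 0 0.094 -1;0 0 0 0.094 -1;0 0 0 0.094 -1;0 0 0 0.094 -1;0 0 0 0.094 -1' 10 >/dev/null; python3 -m crank '0 0 0 0.094 -1;0 0 0 0.094 -1;0 0 0 0.094 -1;0 0 0 0.02 -1;0 0 0 0 -1'|grep -E 'pos|force|wid' ; python3 go.py s -.025 .008 .26 43.7
```

```text
ee_pos: [0.5568, -0.1754, 0.2706]
ft_force: [1.4, 0.3, -1.5]
width: 0.05
grip_force: 10.0
t37.2 pos [ 0.5568 -0.1754  0.2706] yaw 44.0 w 0.0500 g 10.0 F [ 1.4  0.3 -1.5] j7 -0.80
 -> turn 0.003 (0.3 deg)  shift [ 1.2156 -1.351   0.0531]
```

```bash
python3 -m crank '0.1 -0.1 0 0.003 -1;0.135 -0.14 0 0 -1;0.135 -0.14 0 0 -1;0.135 -0.14 0 0 -1;0.135 -0.14 0 0 -1;0.135 -0.14 0 0 -1;0.135 -0.14 0 0 -1;0.135 -0.14 0 0 -1;0.135 -0.14 0 0 -1;0.135 -0.131 0 0 -1'|grep -E 'pos|force|wid'; python3 -m crank '0 0 0 0 -1;0 0 0.12 0 -1;0 0 0.15 0 -1;0 0 0.15 0 -1;0 0 0.05 0 -1;0 0 0 0 -1;0 0 0 0 -1'|grep -E 'pos|force|wid';python3 go.py s -.004 .008 .157 43.7
```

```text
ee_pos: [0.5611, 0.2031, 0.2706]
ft_force: [0.9, -0.8, -1.0]
width: 0.0497
grip_force: 10.0
ee_pos: [0.5618, 0.2018, 0.1779]
ft_force: [0.5, -0.0, -0.7]
width: 0.0499
grip_force: 10.0
t38.9 pos [0.5618 0.2018 0.1779] yaw 43.6 w 0.0499 g 10.0 F [ 0.5 -0.  -0.7] j7 -1.54
 -> turn -0.001 (-0.1 deg)  shift [-0.0006 -0.0047  0.1045]
```

```bash
python3 -m crank '0 -0.004 0.05 0 -1;0 0 0.035 0 -1;0 0 0 0 -1' |grep -E 'pos|force|wid'; python3 -m crank '0 0 0.012 0 -1;0 0 0 0 -1' |grep -E 'pos|force|wid';python3 -m crank '0 0 0.012 0 -1;0 0 0 0 -1' |grep -E 'pos|force|wid'
```

```text
ee_pos: [0.5611, 0.2024, 0.1597]
ft_force: [-0.6, -0.3, -0.8]
width: 0.0497
grip_force: 10.0
ee_pos: [0.5618, 0.2031, 0.1588]
ft_force: [-0.0, 0.3, 9.7]
width: 0.0499
grip_force: 10.0
ee_pos: [0.5621, 0.2034, 0.157]
ft_force: [0.4, 1.0, 13.5]
width: 0.0499
grip_force: 10.0
```

```bash
python3 -m crank '0 0 0 0 -1;0.04 0 0.003 0 -1;0.045 0 0.008 0 -1;0.05 0 0.012 0 -1;0.04 0 0.014 0 -1;0.036 0 0.016 0 -1;0.036 0 0.019 0 -1;0.034 0 0.02 0 -1;0 0 0 0 -1;0 0 0 0 -1' 4|grep -E 'pos|force|wid'; python3 go.py s .0517 .008 .139 43.7; python3 hang.py w14|head -5
```

```text
ee_pos: [0.6009, 0.2403, 0.1353]
ft_force: [1.2, -0.2, -2.0]
width: 0.0501
grip_force: 4.0
t40.6 pos [0.6009 0.2403 0.1353] yaw 43.5 w 0.0501 g 4.0 F [ 1.2 -0.2 -2. ] j7 -1.60
 -> turn -0.002 (-0.2 deg)  shift [ 0.0031 -0.0006 -0.0184]
216 212 297 86
220 211 298 88
224 211 298 88
228 210 298 89
```

```bash
python3 -m crank '0 0 0 0 0.2;0 0 0 0 0.45;0 0 0 0 0.45;0 0 0 0 0.45;0 0 0 0 0.45;0 0 -0.05 0 0.45;0 0 -0.15 0 0.45;0 0 -0.2 0 0.45;0 0 -0.25 0 0.7;0 0 0 0 1' 4|grep -E 'pos|force|wid'; python3 seg.py top t15 .1|grep -E 'L 0.[01]';python3 seg.py side s15 .1|awk '/px .(1[0-9][0-9]|2[0-9][0-9])/'; python3 go.py .513 -.2915 .1 97.5
```

```text
ee_pos: [0.6029, 0.2429, 0.2743]
ft_force: [0.2, 1.0, 0.3]
width: 0.0723
grip_force: 0.0
px [322. 138.] A 212 xy [ 0.6506 -0.3251] yaw 62.6 L 0.127 W 0.018
px [323. 184.] A 557 xy [ 0.5049 -0.3271] yaw 97.2 L 0.120 W 0.045
px [490. 374.] A 746 xy [-0.0353 -0.8039] yaw 91.0 L 0.119 W 0.051
px [237.  87.] A 4748 xy [ 0.8385 -0.6894] yaw 97.6 L 1.018 W 0.500
px [288.  82.] A 161 xy [ 0.6726 -0.7269] yaw 108.7 L 0.202 W 0.056
px [240. 154.] A 118 xy [ 0.6172 -0.2294] yaw 64.1 L 0.120 W 0.018
px [284. 167.] A 371 xy [ 0.4766 -0.2275] yaw 98.4 L 0.131 W 0.047
px [165. 260.] A 775 xy [0.5834 0.2174] yaw 169.2 L 0.154 W 0.048
px [172. 290.] A 910 xy [0.5206 0.2822] yaw 173.7 L 0.140 W 0.050
px [238. 290.] A 174 xy [0.3918 0.2218] yaw 22.0 L 0.050 W 0.033
t41.8 pos [0.6018 0.2413 0.2682] yaw 43.5 w 0.0796 g 0.0 F [-0.6  0.3 -0.3] j7 -1.55
 -> turn -0.600 (-54.0 deg)  shift [-2.5834 -0.7878  0.8409]
```

```bash
python3 -m crank '0 0 0 -0.09 1;0 0 0 -0.09 1;0 0 0 -0.09 1;0 0 0 -0.09 1;0 0 0 -0.09 1;0 0 0 -0.09 1;0 0 0 -0.06 1' >/dev/null;python3 -m crank '-0.23 -0.066 0 0 1;-0.23 -0.066 0 0 1;-0.23 -0.066 0 0 1;-0.23 -0.066 0 0 1;-0.23 -0.066 0 0 1;-0.23 -0.066 0 0 1;-0.23 -0.066 0 0 1;-0.23 -0.066 0 0 1;-0.23 -0.066 0 0 1;-0.23 -0.066 0 0 1' >/dev/null; python3 -m crank '-0.2 -0.1 0 0 1;-0.083 -0.03 0.1 0 1;0 0 0.2 0 1;0 0 0.2 0 1;0 0 0.2 0 1;0 0 0.2 0 1;0 0 0.2 0 1;0 0 0 0 1;0 0 0 0 1' >/dev/null;python3 go.py .5125 -.292 .005 97.5
```

```text
t44.4 pos [ 0.5124 -0.2912  0.0465] yaw 97.6 w 0.0871 g 0.0 F [ 0.7 -0.2  0.4] j7 0.09
 -> turn 0.001 (0.1 deg)  shift [-4.100e-03  2.000e-04  2.076e-01]
```

```bash
python3 -m crank '-0.004 0 0.1 0 1;0 0 0.1 0 1;0 0 0.008 0 1;0 0 0 0 -1;0 0 0 0 -1;0 0 0 0 -1;0 0 0 0 -1;0 0 0 0 -1;0 0 0 0 -1;0 0 0 0 -1' 12|grep -E 'pos|force|wid'; python3 -m crank '0 0 -0.1 0 -1;0 0 -0.1 0 -1;0 0 -0.1 0 -1;0 0 -0.1 0 -1;0 0 -0.15 0 -1;0 0 -0.15 0 -1;0 0 -0.2 0 -1;0 0 -0.2 0 -1;0 0 -0.15 0 -1;0 0 0 0 -1' 5|grep -E 'pos|force|wid'; python3 -m crank '0 0 0 0 -1;0 0 0 0 -1;0 0 0 0 -1;0 0 0 0 -1;0 0 0 0 -1;0 0 0 0 -1;0 0 0 0 -1;0 0 0 0 -1' 3|grep -E 'pos|force|wid'; python3 hang.py w16; python3 go.py s -.004 -.082 .26 43.7
```

```text
ee_pos: [0.5128, -0.2929, 0.005]
ft_force: [0.2, 0.2, 2.5]
width: 0.0498
grip_force: 12.0
ee_pos: [0.5143, -0.2925, 0.2604]
ft_force: [0.9, 0.9, -0.2]
width: 0.0499
grip_force: 5.0
ee_pos: [0.5126, -0.2929, 0.2547]
ft_force: [-0.8, -0.1, -1.3]
width: 0.0497
grip_force: 3.0
216 214 295 82
220 213 296 84
224 213 337 85
228 212 339 87
t47.2 pos [ 0.5126 -0.2929  0.2548] yaw 97.5 w 0.0498 g 3.0 F [-0.4 -0.1 -0.7] j7 0.21
 -> turn 0.598 (53.8 deg)  shift [ 1.886  -1.1729 -0.0262]
```

```bash
python3 -m crank '0 0 -0.04 0.09 -1;0 0 -0.04 0.09 -1;0 0 0 0.09 -1;0 0 0 0.09 -1;0 0 0 0.09 -1;0 0 0 0.09 -1;0 0 0 0.058 -1;0 0 0 0 -1' 10|grep -E 'pos|force|wid';python3 go.py s .006 -.082 .26 43.7;python3 -m crank '0.1 -0.06 0 0 -1;0.18 -0.11 0 0 -1;0.18 -0.11 0 0 -1;0.18 -0.11 0 0 -1;0.18 -0.11 0 0 -1;0.18 -0.11 0 0 -1;0.18 -0.11 0 0 -1;0.18 -0.11 0 0 -1;0.18 -0.11 0 0 -1;0.18 -0.11 0 0 -1' >/dev/null; python3 -m crank '0.14 -0.1 0 0 -1;0.05 -0.02 0 0 -1;0 0 0 0 -1;0 0 0 0 -1'|grep -E 'pos|force|wid'; python3 go.py s .006 -.082 .157 43.7; python3 hang.py w17
```

```text
ee_pos: [0.5126, -0.2928, 0.2709]
ft_force: [-0.6, 0.3, -0.7]
width: 0.0502
grip_force: 10.0
t48.0 pos [ 0.5126 -0.2928  0.2709] yaw 43.6 w 0.0502 g 10.0 F [-0.6  0.3 -0.7] j7 -0.64
 -> turn -0.001 (-0.1 deg)  shift [ 1.9354 -1.1726  0.0546]
ee_pos: [0.6273, 0.1388, 0.2705]
ft_force: [-0.4, -0.7, -0.5]
width: 0.0501
grip_force: 10.0
t49.4 pos [0.6273 0.1388 0.2705] yaw 43.7 w 0.0501 g 10.0 F [-0.4 -0.7 -0.5] j7 -1.41
 -> turn 0.000 (0.0 deg)  shift [ 0.03   -0.0085  0.5676]
128 150 189 40
132 150 190 41
136 150 191 42
140 150 193 44
144 150 194 45
148 150 196 47
152 150 197 48
156 151 199 49
160 154 201 48
164 157 202 46
168 160 204 45
172 163 205 43
176 165 206 42
180 168 208 41
184 171 208 38
188 175 207 33
216 214 295 82
220 213 296 84
224 213 296 84
228 213 296 84
```

```bash
python3 -m crank '0.08 -0.008 0 0 -1;0 0 0.12 0 -1;0 0 0.15 0 -1;0 0 0.15 0 -1;0 0 0.1 0 -1;0 0 0.03 0 -1;0 0 0 0 -1;0 0 0 0 -1'|grep -E 'pos|force|wid';python3 go.py s .016 -.082 .157 43.7; python3 -m crank '0 0 0.012 0 -1;0 0 0 0 -1' |grep -E 'pos|force|wid'
```

```text
ee_pos: [0.6381, 0.1519, 0.1621]
ft_force: [0.5, 0.4, -1.0]
width: 0.0497
grip_force: 10.0
t50.2 pos [0.6381 0.1519 0.1621] yaw 43.7 w 0.0497 g 10.0 F [ 0.5  0.4 -1. ] j7 -1.47
 -> turn -0.001 (-0.0 deg)  shift [-0.0044  0.0012  0.0257]
ee_pos: [0.6378, 0.1525, 0.159]
ft_force: [0.3, -0.7, -1.4]
width: 0.0499
grip_force: 10.0
```

```bash
python3 -m crank '0 0 0.015 0 -1;0 0 0 0 -1' |grep -E 'pos|force|wid'; python3 -m crank '0 0 0.012 0 -1;0 0 0 0 -1' |grep -E 'pos|force|wid'; python3 -m crank '0 0 0.01 0 -1;0 0 0 0 -1' |grep -E 'pos|force|wid'
```

```text
ee_pos: [0.6382, 0.1529, 0.1562]
ft_force: [0.6, 0.4, 3.1]
width: 0.0499
grip_force: 10.0
ee_pos: [0.639, 0.1538, 0.1552]
ft_force: [2.5, 1.7, 10.6]
width: 0.0497
grip_force: 10.0
ee_pos: [0.6394, 0.1542, 0.1538]
ft_force: [2.6, 2.6, 12.7]
width: 0.0496
grip_force: 10.0
```

```bash
python3 -m crank '0 0 0 0 -1;0.04 0 0.011 0 -1;0.036 0 0.013 0 -1;0.036 0 0.016 0 -1;0.034 0 0.019 0 -1;0.034 0 0.02 0 -1;0 0 0 0 -1;0 0 0 0 -1' 4|grep -E 'pos|force|wid'; python3 go.py s .0517 -.082 .139 43.7; python3 hang.py w18|tail -5
```

```text
ee_pos: [0.6631, 0.1772, 0.1341]
ft_force: [-0.1, -0.1, -0.7]
width: 0.0496
grip_force: 4.0
t51.9 pos [0.6631 0.1772 0.1341] yaw 43.7 w 0.0496 g 4.0 F [-0.1 -0.1 -0.7] j7 -1.50
 -> turn 0.000 (0.0 deg)  shift [-0.0035  0.0066 -0.0243]
216 213 296 84
220 212 297 86
224 212 297 86
228 211 297 87
```

```bash
python3 -m crank '0 0 0 0 0.2;0 0 0 0 0.45;0 0 0 0 0.45;0 0 0 0 0.45;0 0 0 0 0.45;0 0 -0.05 0 0.45;0 0 -0.15 0 0.45;0 0 -0.2 0 0.45;0 0 -0.25 0 0.7;0 0 0 0 1' 4|grep -E 'pos|force|wid'; python3 -m crank '-0.1 0.2 0 0 1;-0.1 0.2 0 0 1;-0.1 0.2 0 0 1;-0.1 0.2 0 0 1;-0.1 0.2 0 0 1;-0.1 0.2 0 0 1;-0.1 0.2 0 0 1;-0.1 0.2 0 0 1;0 0 0 0 1;0 0 0 0 1'|grep pos
cat > chk.py <<'E'
from h import *
from go import st
q=np.load('stand.npy')
from seg import blobs
# predicted visible (upper, pocketed) face of a leaning board; compare with blob masks
def pose(name,ly):
    def P(xp,th,y0,sgn):
        c,s=np.cos(th),np.sin(th);o=[]
        for a,b in((0,-.025),(0,.025),(.13,.025),(.13,-.025)):
            x=xp+a*c-.016*s;z=.045+a*s+.016*c;X,Y=st(x,y0+b);o.append([X,Y,z])
        return np.array(o)
    return P
for cam in('side','top'):
    n=cam+'F';bl=[b for b in blobs(cam,n,.09) if (100<b[0][0]<200 and 200<b[0][1]<320) or cam=='top' and 80<b[0][0]<215 and 100<b[0][1]<215]
    for b in bl:print(cam,'blob',np.round(b[0],1),'A',b[1],'yaw %.1f L %.3f W %.3f'%b[3:])
    P=pose(n,0)
    for y in(.098,.008,-.082):
        for xp,th in((-.010,54),(-.029,46)):
            k=np.array([proj(n,p) for p in P(xp,np.radians(th),y,1)],np.float32);print('  pred',y,th,k.mean(0).round(1),'area %.0f'%cv2.contourArea(k))
E
python3 chk.py; python3 seg.py side sX .065|grep -E 'px .2[34].*28|px .2[34].*29'
```

```text
ee_pos: [0.6649, 0.1792, 0.2734]
ft_force: [-0.0, 0.5, 0.6]
width: 0.0724
grip_force: 0.0
ee_pos: [0.7691, -0.1657, 0.2651]
side blob [160.3 234.8] A 682 yaw 170.4 L 0.159 W 0.048
side blob [165. 260.] A 785 yaw 169.1 L 0.156 W 0.049
side blob [172.2 289.9] A 913 yaw 172.9 L 0.143 W 0.051
  pred 0.098 54 [174.1 287.5] area 620
  pred 0.098 46 [179.2 287.7] area 729
  pred 0.008 54 [166.7 257.7] area 514
  pred 0.008 46 [171.6 258. ] area 605
  pred -0.082 54 [160.2 231.4] area 431
  pred -0.082 46 [164.8 231.8] area 507
top blob [168.9 137.9] A 613 yaw 42.8 L 0.127 W 0.052
top blob [145.9 155.6] A 605 yaw 45.1 L 0.125 W 0.049
top blob [123.5 175.5] A 649 yaw 47.1 L 0.127 W 0.052
  pred 0.098 54 [123.6 175.3] area 617
  pred 0.098 46 [126.3 178.1] area 660
  pred 0.008 54 [146.5 155.9] area 600
  pred 0.008 46 [149.1 158.7] area 642
  pred -0.082 54 [168.9 136.8] area 584
  pred -0.082 46 [171.5 139.7] area 625
```

```bash
python3 - <<'E'
from h import *
q={}
for cam,n,(x0,x1,y0,y1) in(('top','topG',(140,190,190,225)),('side','sideG',(205,275,260,330))):
    i=shot(cam,n);h=cv2.cvtColor(i,cv2.COLOR_BGR2HSV)
    m=((h[...,0]>8)&(h[...,0]<28)&(h[...,1]>95)&(h[...,2]>110)).astype(np.uint8)
    r=np.zeros_like(m);r[y0:y1,x0:x1]=m[y0:y1,x0:x1];v,u=np.nonzero(r);print(cam,u.mean(),v.mean(),len(u),'span',u.min(),u.max(),v.min(),v.max())
    dark=((h[...,2]<60)).astype(np.uint8);r=np.zeros_like(m);r[y0:y1,x0:x1]=dark[y0:y1,x0:x1];v2,u2=np.nonzero(r)
    if len(u2):print('dark',u2.mean(),v2.mean(),len(u2),'span',u2.min(),u2.max(),v2.min(),v2.max())
    def f(x,y,yaw=0):
        c,s=np.cos(yaw),np.sin(yaw);P=[[x+c*a-s*b,y+s*a+c*b,z] for z in(.024,.069) for a in(-.03,.03) for b in(-.01,.01)]
        k=cv2.convexHull(np.array([proj(n,p) for p in P],np.float32))[:,0];M=cv2.moments(k);return M['m10']/M['m00'],M['m01']/M['m00'],M['m00'],k.min(0),k.max(0)
    print('pred',f(.4205,.1735,.03))
print('st',read_state()['time'])
for n in('topG',):
    for p in[(.3795,.1245),(.3795,.2195),(.4595,.1245),(.4595,.2195)]:print(proj(n,[*p,.004]).round(1))
E
```

```text
top 174.96503496503496 200.3986013986014 143 span 171 179 191 210
dark 160.87083333333334 211.39166666666668 480 span 140 178 190 222
pred (162.08322869510465, 208.85191392329943, 191.07909472950269, array([157.01083, 198.57573], dtype=float32), array([167.14095, 219.01161], dtype=float32))
side 234.8957219251337 269.4385026737968 374 span 223 246 260 280
dark 238.45602165087956 301.7510148849797 739 span 217 259 287 317
pred (237.35232767202533, 285.1832518665792, 524.5984141237568, array([223.28275, 271.68445], dtype=float32), array([251.06088, 298.8907 ], dtype=float32))
st 54.15
[179.4 223.2]
[150.2 222.5]
[180.7 198.9]
[151.8 198.2]
```

The scraper has been knocked aside, as the task warned. I'll measure where it is now.

```bash
cat > scr.py <<'E'
from h import *
from scipy.optimize import least_squares
obs={}
for cam,n,(x0,x1,y0,y1) in(('top','topH',(135,215,175,235)),('side','sideH',(190,290,235,330))):
    h=cv2.cvtColor(shot(cam,n),cv2.COLOR_BGR2HSV)
    m=((h[...,0]>8)&(h[...,0]<28)&(h[...,1]>95)&(h[...,2]>110)).astype(np.uint8)
    r=np.zeros_like(m);r[y0:y1,x0:x1]=m[y0:y1,x0:x1];k,l,st,c=cv2.connectedComponentsWithStats(r);b=1+st[1:,4].argmax();obs[n]=(l==b).astype(np.float32);print(n,c[b],st[b])
def f(q,n):
    c,s=np.cos(q[2]),np.sin(q[2]);P=[[q[0]+c*a-s*b,q[1]+s*a+c*b,z] for z in(.02,.065) for a in(-.03,.03) for b in(-.01,.01)]
    k=cv2.convexHull(np.array([proj(n,p) for p in P],np.float32));M=np.zeros((384,512),np.uint8);cv2.fillConvexPoly(M,np.round(k*16).astype(np.int32),1,shift=4);return M
best=max(((sum((f((x,y,a),n)*obs[n]).sum()/np.maximum(f((x,y,a),n),obs[n]).sum() for n in obs),x,y,np.degrees(a)) for x in np.arange(.42,.48,.004) for y in np.arange(.10,.18,.004) for a in np.radians(np.arange(-90,90,10))))
x0,y0,a0=best[1:]
best=max(((sum((f((x,y,a),n)*obs[n]).sum()/np.maximum(f((x,y,a),n),obs[n]).sum() for n in obs),x,y,np.degrees(a)) for x in x0+np.arange(-.006,.007,.002) for y in y0+np.arange(-.006,.007,.002) for a in np.radians(a0+np.arange(-10,11,2.5))))
print(best)
E
python3 scr.py; python3 go.py .45 .14 .22 0
```

```text
topH [174.96551724 200.39310345] [171 191   9  20 145]
sideH [234.75065617 269.34383202] [223 259  25  22 381]
(np.float32(1.4344163), np.float64(0.45), np.float64(0.13200000000000003), np.float64(-2.5))
t54.2 pos [ 0.7689 -0.1637  0.2656] yaw 43.8 w 0.0869 g 0.0 F [ 0.2 -1.   0.6] j7 -0.89
 -> turn 0.486 (43.8 deg)  shift [-1.5946 -1.5185  0.228 ]
```

```bash
python3 -m crank '0 0 0 0.09 1;0 0 0 0.09 1;0 0 0 0.09 1;0 0 0 0.09 1;0 0 0 0.09 1;0 0 0 0.064 1;0 0 0 0 1' >/dev/null; python3 go.py .45 .132 .22 -2.5;
```

```text
t55.0 pos [ 0.7689 -0.1643  0.2654] yaw -2.6 w 0.0869 g 0.0 F [ 0.3 -0.1 -0.1] j7 -1.68
 -> turn -0.001 (-0.1 deg)  shift [-1.6576 -1.4106  0.2272]
```

```bash
python3 -m crank '-0.186 -0.14 0 0 1;-0.186 -0.14 0 0 1;-0.186 -0.14 0 0 1;-0.186 -0.14 0 0 1;-0.186 -0.14 0 0 1;-0.186 -0.14 0 0 1;-0.186 -0.14 0 0 1;-0.186 -0.14 0 0 1;-0.186 -0.14 0 0 1;-0.186 -0.14 0 0 1' >/dev/null; python3 -m crank '0 0 0 0 1;0 0 0 0 1' >/dev/null; python3 go.py .45 .132 .1 -2.5
python3 - <<'E'
from h import *
w=shot('wrist','w20');h=cv2.cvtColor(w,cv2.COLOR_BGR2HSV);h[212:]=0
m=((h[...,0]>8)&(h[...,0]<30)&(h[...,1]>110)&(h[...,2]>110)).astype(np.uint8)
n,l,st,c=cv2.connectedComponentsWithStats(m)
for k in range(1,n):
    if st[k,4]>150:
        r=cv2.minAreaRect(np.argwhere(l==k)[:,::-1].astype(np.float32));print(c[k].round(1),st[k],r)
        B=cv2.boxPoints(r);P=np.array([px('w20',*p,.067) for p in B]);print(P.round(4).tolist(),P.mean(0))
for p in[(.4195,.132),(.45,.132),(.48,.132)]:print(proj('w20',[*p,.065]))
d=(h[...,2]<45)&(h[...,2]>0);d[200:]=0;n,l,st,c=cv2.connectedComponentsWithStats(d.astype(np.uint8))
for k in range(1,n):
    if st[k,4]>400:print('dark',st[k],c[k],px('w20',*c[k],.004))
E
```

```text
t56.1 pos [0.4101 0.1313 0.2656] yaw -2.3 w 0.0868 g 0.0 F [ 0.9 -0.  -1. ] j7 -1.83
 -> turn 0.002 (0.2 deg)  shift [ 0.1991 -0.0121  0.828 ]
[127.6   9.7] [118   0  20  21 329] ((127.5, 10.0), (20.0, 19.0), 90.0)
[[0.627, 0.2806, 0.067], [0.6261, 0.2584, 0.067], [0.6054, 0.2615, 0.067], [0.6063, 0.2841, 0.067]] [0.6161847  0.27117192 0.067     ]
[161.    8.8] [153   0  17  20 269] ((161.0, 9.5), (19.0, 16.0), 90.0)
[[0.6254, 0.2397, 0.067], [0.6246, 0.221, 0.067], [0.605, 0.2234, 0.067], [0.6057, 0.2424, 0.067]] [0.61515926 0.23162315 0.067     ]
[246.4  12. ] [226   0  44  34 787] ((247.5, 16.5), (33.0, 43.0), 90.0)
[[0.622, 0.1542, 0.067], [0.62, 0.1037, 0.067], [0.5853, 0.1047, 0.067], [0.5873, 0.1566, 0.067]] [0.60366902 0.12981314 0.067     ]
[183.2  32.5] [169  17  29  32 529] ((183.00001525878906, 33.000003814697266), (33.09380340576172, 24.149534225463867), 26.56505012512207)
[[0.5867, 0.2331, 0.067], [0.6091, 0.2174, 0.067], [0.5921, 0.1837, 0.067], [0.5691, 0.199, 0.067]] [0.58924341 0.20829331 0.067     ]
[146.4  27.7] [138  19  18  19 261] ((146.5, 28.0), (18.0, 17.0), 
[... 2580 characters left out ...]
[0.5159, 0.3146, 0.067], [0.5151, 0.2955, 0.067], [0.4981, 0.2983, 0.067], [0.4989, 0.3176, 0.067]] [0.50697849 0.30649968 0.067     ]
[159.4 111. ] [150 100  23  21 275] ((158.34323120117188, 111.84054565429688), (22.571088790893555, 16.248245239257812), 36.02737808227539)
[[0.5008, 0.2676, 0.067], [0.5162, 0.2532, 0.067], [0.4991, 0.2319, 0.067], [0.4833, 0.2462, 0.067]] [0.49986618 0.24973955 0.067     ]
[130.2 117.3] [123 111  15  14 160] ((130.0, 117.5), (13.0, 14.0), 90.0)
[[0.5029, 0.295, 0.067], [0.5021, 0.277, 0.067], [0.486, 0.2794, 0.067], [0.4868, 0.2976, 0.067]] [0.49444183 0.28723737 0.067     ]
[252.39446657 169.54653119]
[251.40525052 147.01234536]
[250.39104017 123.90879323]
```

```bash
python3 - <<'E'
from h import *
w=cv2.imread('pics/w20.png');h=cv2.cvtColor(w,cv2.COLOR_BGR2HSV)
for r in range(90,212,10):print(r,[tuple(int(t) for t in h[r,c]) for c in range(200,320,12)])
w1=cv2.imread('pics/w1.png');print(cv2.cvtColor(w1,cv2.COLOR_BGR2HSV)[160:200:10,253])
E
```

```text
90 [(13, 17, 132), (24, 15, 245), (36, 14, 89), (14, 31, 182), (20, 16, 235), (16, 16, 232), (18, 16, 234), (16, 14, 235), (16, 16, 237), (17, 15, 236)]
100 [(30, 2, 247), (30, 9, 85), (14, 29, 177), (13, 29, 169), (19, 17, 235), (20, 16, 235), (19, 15, 237), (19, 15, 237), (17, 15, 238), (16, 21, 227)]
110 [(0, 10, 98), (16, 26, 185), (15, 32, 178), (19, 22, 221), (16, 16, 236), (16, 16, 237), (17, 15, 238), (20, 13, 239), (19, 15, 238), (20, 23, 224)]
120 [(21, 19, 131), (12, 24, 181), (16, 16, 234), (14, 32, 214), (15, 30, 170), (13, 33, 164), (12, 28, 185), (16, 26, 185), (17, 15, 238), (21, 22, 222)]
130 [(17, 27, 181), (17, 17, 235), (17, 17, 235), (21, 7, 247), (27, 87, 247), (14, 22, 239), (16, 31, 190), (14, 28, 191), (16, 16, 238), (19, 24, 224)]
140 [(16, 28, 171), (18, 26, 170), (25, 33, 84), (20, 6, 247), (27, 86, 247), (16, 22, 239), (16, 26, 184), (16, 29, 186), (17, 15, 238), (18, 16, 238)]
150 [(30, 29, 52), (15, 22, 70), (11, 29, 71), (23, 8, 247), (27, 88, 247), (14, 26, 237), (17, 26, 184), (12, 28, 185), (17, 17, 236), (21, 17, 234)]
160 [(16, 40, 71), (15, 22, 7
[... 248 characters left out ...]
18, 232), (18, 19, 234)]
180 [(20, 28, 83), (11, 39, 72), (23, 31, 74), (38, 14, 75), (26, 25, 72), (19, 18, 236), (16, 16, 236), (18, 14, 238), (18, 16, 239), (17, 15, 239)]
190 [(17, 30, 221), (17, 29, 176), (20, 22, 228), (18, 16, 238), (17, 15, 237), (19, 15, 236), (17, 15, 236), (17, 15, 237), (17, 15, 236), (15, 15, 236)]
200 [(17, 17, 235), (16, 16, 235), (18, 18, 235), (17, 17, 234), (13, 17, 234), (15, 18, 233), (16, 16, 235), (16, 16, 237), (18, 16, 237), (17, 17, 236)]
210 [(18, 25, 223), (18, 16, 234), (16, 16, 233), (14, 17, 231), (16, 19, 233), (16, 16, 235), (15, 15, 238), (21, 15, 239), (17, 15, 238), (19, 15, 236)]
[[ 27  85 247]
 [ 27  91 247]
 [ 27  86 247]
 [ 27  89 247]]
```

```bash
cat > wscr.py <<'E'
from h import *
import sys
n=sys.argv[1]
w=shot('wrist',n);h=cv2.cvtColor(w,cv2.COLOR_BGR2HSV).astype(int);H,S,V=h[...,0],h[...,1],h[...,2]
def big(m,z,t):
    m=m.astype(np.uint8);m[212:]=0;m[:100]=0;m[:,:150]=0;m[:,360:]=0
    k,l,st,c=cv2.connectedComponentsWithStats(m);b=1+st[1:,4].argmax();r=cv2.minAreaRect(np.argwhere(l==b)[:,::-1].astype(np.float32))
    P=np.array([px(n,*p,z)[:2] for p in cv2.boxPoints(r)]);e=P[1]-P[0];f=P[2]-P[1]
    if np.linalg.norm(e)<np.linalg.norm(f):e,f=f,e
    print(t,'A',st[b,4],st[b,:4],'xy',P.mean(0).round(4),'L %.3f W %.3f yaw %.1f'%(np.linalg.norm(e),np.linalg.norm(f),np.degrees(np.arctan2(e[1],e[0]))))
big((abs(H-27)<4)&(S>60)&(V>235),.067,'grip')
big((V<90),.004,'pad')
E
python3 wscr.py w21
```

```text
grip A 564 [243 126  13  44] xy [0.4493 0.135 ] L 0.057 W 0.016 yaw -3.1
pad A 2093 [195 139  63  51] xy [0.4196 0.1736] L 0.093 W 0.077 yaw -88.0
```

```bash
python3 -m crank '0.19 -0.02 0 0.008 1;0 0 0.2 0 1;0 0 0.2 0 1;0 0 0.2 0 1;0 0 0.2 0 1;0 0 0.2 0 1;0 0 0 0 1;0 0 0 0 1' >/dev/null; python3 go.py .4495 .1345 .032 -3.1
```

```text
t57.0 pos [0.4324 0.1314 0.0633] yaw -2.9 w 0.0867 g 0.0 F [0.2 0.8 0.9] j7 -2.31
 -> turn 0.003 (0.2 deg)  shift [ 0.0846 -0.02    0.1566]
```

```bash
python3 -m crank '0.084 -0.02 0 0 1;0 0 0.08 0 1;0 0 0.07 0 1;0 0 0 0 1;0 0 0 0 1'|grep -E 'pos|force'; python3 go.py .4495 .1345 .032 -3.1
```

```text
ee_pos: [0.4495, 0.1336, 0.0339]
ft_force: [0.8, 0.3, 0.8]
grip_force: 0.0
t57.5 pos [0.4495 0.1336 0.0339] yaw -2.9 w 0.0870 g 0.0 F [0.8 0.3 0.8] j7 -2.37
 -> turn 0.002 (0.2 deg)  shift [-0.0004 -0.0044  0.0095]
```

```bash
python3 -m crank '0 -0.004 0.004 0 -1;0 0 0 0 -1;0 0 0 0 -1;0 0 0 0 -1;0 0 0 0 -1;0 0 0 0 -1;0 0 0 0 -1;0 0 0 0 -1;0 0 0 0 -1;0 0 0 0 -1'  40 >/dev/null;python3 -m crank '0 0 0 0 -1;0 0 0 0 -1;0 0 0 0 -1;0 0 -0.05 0 -1;0 0 -0.1 0 -1;0 0 -0.05 0 -1;0 0 0 0 -1'|grep -E 'pos|force|wid'; python3 go.py .4195 .1735 .075 2
```

```text
ee_pos: [0.4506, 0.1347, 0.0737]
ft_force: [1.0, 0.7, -2.3]
width: 0.0196
grip_force: 40.0
t59.2 pos [0.4506 0.1347 0.0737] yaw -3.0 w 0.0196 g 40.0 F [ 1.   0.7 -2.3] j7 -2.32
 -> turn -0.055 (-5.0 deg)  shift [-0.1488 -0.1991 -0.0066]
```

```bash
python3 -m crank '0 0 0 -0.055 -1;-0.075 -0.1 0 0 -1;-0.075 -0.1 0 0 -1;0 0 0.1 0 -1;0 0 0.05 0 -1;0 0 0 0 -1;0 0 0 0 -1' |grep -E 'pos|force|wid'; python3 go.py .4195 .1735 .035 2
```

```text
ee_pos: [0.4181, 0.1731, 0.0423]
ft_force: [0.1, 0.1, -1.8]
width: 0.0195
grip_force: 40.0
t60.0 pos [0.4181 0.1731 0.0423] yaw 2.0 w 0.0195 g 40.0 F [ 0.1  0.1 -1.8] j7 -2.37
 -> turn -0.000 (-0.0 deg)  shift [ 0.007  -0.0017  0.0366]
```

```bash
python3 -m crank '0.007 0 0.035 0 -1;0 0 0 0 -1' |grep -E 'pos|force';python3 -m crank '0 0 0.012 0 -1;0 0 0 0 -1' |grep -E 'pos|force';python3 -m crank '0 0 0.01 0 -1;0 0 0 0 -1' |grep -E 'pos|force'
```

```text
ee_pos: [0.4196, 0.1729, 0.0349]
ft_force: [-0.0, 0.3, -1.3]
grip_force: 40.0
ee_pos: [0.4193, 0.1732, 0.0328]
ft_force: [0.4, -0.6, -0.9]
grip_force: 40.0
ee_pos: [0.4195, 0.1733, 0.0322]
ft_force: [-9.2, -6.5, 24.7]
grip_force: 40.0
```

```bash
python3 go.py .4195 .1735 .030 2
```

```text
t60.5 pos [0.4195 0.1733 0.0322] yaw 2.0 w 0.0197 g 40.0 F [-9.2 -6.5 24.7] j7 -2.39
 -> turn 0.000 (0.0 deg)  shift [ 0.0002 -0.0009  0.0111]
```

```bash
python3 -m crank '0 0 -0.008 0 -1;0 0 0 0 0;0 0 0 0 0.3;0 0 0 0 0.3;0 0 0 0 0.3;0 0 -0.1 0 0.3;0 0 -0.25 0 0.3;0 0 -0.25 0 0.3;0 0 -0.25 0 0.6;0 0 -0.2 0 1' >/dev/null; python3 -m crank '-0.1 0.05 0 0 1;0 0 0 0 1;0 0 0 0 1' |grep -E 'pos|force|wid'; python3 wscr.py w22; python3 - <<'E'
from h import *
s=read_state()
for p in[(.4195,.1735,.069)]:print(proj('w22',p))
E
```

```text
ee_pos: [0.4064, 0.1652, 0.2427]
ft_force: [-0.1, -0.0, -0.2]
width: 0.0845
grip_force: 0.0
grip A 597 [239 145  14  45] xy [0.4196 0.1742] L 0.056 W 0.016 yaw -178.3
pad A 1387 [215 134  65  52] xy [0.42   0.1731] L 0.093 W 0.076 yaw -88.2
[245.99700126 167.84294856]
```

```bash
python3 -m crank '0 0.22 0 0 1;0 0.22 0 0 1;0 0.22 0 0 1;0 0.22 0 0 1;0 0.22 0 0 1;0 0.22 0 0 1;0 0 0 0 1;0 0 0 0 1' |grep -E 'pos'; python3 chk.py|grep blob; python3 scr.py|tail -1; python3 - <<'E'
from h import *
from go import st
# warp channel+tray floor regions from the top view, count bright blobs
i=cv2.imread('pics/topF.png')
def patch(z,x,y0,y1):
    k=np.array([proj('topF',[*st(a,b),z]) for a,b in((x,y0),(x,y1),(-x,y1),(-x,y0))],np.float32)
    W=int((y1-y0)*1000);H=int(2*x*1000);return cv2.warpPerspective(i,cv2.getPerspectiveTransform(k,np.float32([[0,0],[W,0],[W,H],[0,H]])),(W,H))
c=cv2.cvtColor(patch(.05,.036,-.138,.155),6);print('channel bright px',(c>170).sum(),c.shape)
t=cv2.cvtColor(patch(.012,.05,-.235,-.15),6);print(cv2.resize(t,(17,20),interpolation=cv2.INTER_AREA))
E
```

```text
ee_pos: [0.4155, -0.0977, 0.2428]
side blob [160.4 234.7] A 675 yaw 170.3 L 0.159 W 0.050
side blob [164.9 260.1] A 780 yaw 168.5 L 0.157 W 0.048
side blob [172.5 289.9] A 916 yaw 173.2 L 0.141 W 0.051
top blob [169.1 137.8] A 599 yaw 41.2 L 0.127 W 0.051
top blob [145.9 155.6] A 608 yaw 45.2 L 0.125 W 0.050
top blob [123.5 175.5] A 646 yaw 47.1 L 0.127 W 0.052
(np.float32(1.4351916), np.float64(0.418), np.float64(0.17600000000000007), np.float64(2.5))
channel bright px 0 (72, 293)
[[163 160 154 153 155 154 153 154 154 154 155 155 151 151 152 151 151]
 [195 194 180 179 187 182 175 177 175 177 184 182 163 152 151 149 152]
 [222 227 218 215 219 217 211 214 214 213 214 207 175 154 153 151 152]
 [225 235 228 223 224 224 224 223 219 212 201 187 161 152 151 150 150]
 [226 235 229 224 224 223 223 218 203 184 185 188 164 150 153 152 150]
 [224 236 230 224 223 221 210 190 175 173 202 215 183 152 152 152 151]
 [221 236 231 221 214 205 179 159 152 167 200 208 179 154 156 152 150]
 [222 237 229 207 180 173 169 163 155 154 180 196 172 154 160 154 148]
 [218 231 216 177 160 176 195 198 179 153 161 169 153 146 155 154 143]
 [196 204 187 159 157 176 185 192 170 148 148 147 140 141 152 154 141]
 [170 180 173 158 154 155 156 158 153 144 134 132 134 142 144 140 135]
 [181 190 183 162 152 150 152 153 151 148 141 137 143 149 137 124 132]
 [213 224 207 172 154 150 152 151 151 152 152 150 149 151 138 133 144]
 [225 235 220 187 165 154 151 151 152 153 154 150 142 131 129 136 149]
 [227 236 228 212 193 168 156 152 158 175 181 162 140 129 133 143 152]
 [221 232 230 226 220 202 179 162 164 203 219 194 153 147 148 151 153]
 [215 225 226 225 225 222 212 184 163 198 218 207 167 151 152 152 151]
 [215 224 224 225 225 225 219 191 159 164 170 168 158 155 155 154 150]
 [220 223 222 223 224 222 218 201 175 164 165 177 180 177 174 164 154]
 [192 189 186 184 189 189 183 175 161 152 152 164 170 171 169 156 141]]
```

The boards haven't moved and match the 54° lean. The scraper is on its pad, the bolt is home and the channel is clear, so I'm handing in.

```bash
python3 -c "
from bench import workorder
print(workorder.close_job())"
```

```text
the job is handed in; nothing more can be done
None
```

I handed the job in at about 62 s on the robot's clock: channel cleared into the crumb tray, bolt home, all three boards leaning on the rail at about 54°, and the scraper back on the middle of its pad after it was knocked aside. I checked the final state by image measurement only and did not count all five bits in the tray; no verdict came back.

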